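# Refill the tilted medicine-cup dispenser at the bedside

## Robot

A 7-joint arm with a two-finger parallel gripper is mounted at the origin on the work surface. World frame = base frame: x ahead of the robot, y to its left, z up, the work surface at z = 0. Lengths are in mm, angles in rad, forces in N, time in s.
With the tool pointing down it reaches from about 400 to 875 mm from the base axis. Payload 4.4 kg.
Tool frame: the origin (TCP) lies at the very end of the fingers, on their centre line; the grasp point (between the pads) lies 19 mm behind it; z points along the fingers, y is the direction in which the jaws open and shut (so a half turn about z gives the same grasp; the last joint's range is limited). The gripper opens to 85 mm and grips with 20 to 120 N. Pads are 22 mm wide; open, the fingers measure 114 mm over their backs; the gripper's body (76 mm by 85 mm) begins 54 mm behind the grasp point. The pads swing forward as they close: fully open they stand 13 mm farther back than shut.
Start: joints at [1.075, 0.628, 0.038, 1.517, -0.027, 0.996, -0.02], TCP at [270.876, -590.884, 231.313] pointing down, gripper open.
Joint ranges: [-3.06, 3.06], [-0.37, 2.12], [-1.25, 1.32], [0.18, 2.47], [-1.1, 4.24], [0.23, 1.98], [-2.94, 2.94]. Speed limits (rad/s): [2.57, 2.57, 3.14, 3.14, 3.14, 3.14, 3.14].

## Interface

Orientations are given as [roll, pitch, yaw] about the fixed x, y, z axes, in that order (R = Rz(yaw) Ry(pitch) Rx(roll)).
In Python, from cell import ctrl gives the robot as it stands.
- The arm moves only by the shell command python3 -m crank 'ROWS' [OPENING]. ROWS is JSON, a list that holds one entry, the list of rows, each a list of 6 numbers: the shift along the tool's x, y, z in units of 30 mm (1.0 is 30 mm), then the turn, a rotation vector about the tool's x, y, z in units of 6 degrees (1.0 is 6 degrees). In form: [[[tx, ty, tz, rx, ry, rz], ...]]. A call has 1 to 12 rows; each row shifts and turns the pose as measured when the row begins, along the tool's axes as they then stand; what a row does not reach is not made up. A row lasts 1/12 s, in which the tool goes at most 41.7 mm and 7.16 degrees, less where a joint would pass 70% of its speed; a pose out of reach is approached as far as the arm can. A call is refused whole if a number of a shift passes 1 or a number of a turn 1, either way. A call with a gripper value outside its range is refused whole. OPENING is the gripper command: -1 is fully open, 1 is shut, values between are in proportion, set as the call begins (- or left out, the last holds). The fingers move at their own pace and stop on an object; the grip force is fixed at half the most. Time passes only in rows, so rows that do not move let the fingers close. It gives the time, the measured TCP pose, the force and the opening at its end, in the units of the state.
- ctrl.read_state(): the state, without advancing time (a new reading comes with each control period).
- ctrl.get_image(name): name is "scene" or "top"; returns a dict with "color" (400x640x3 uint8, red, green, blue), "depth" (400x640 float32, mm along the optical axis (not along the pixel's ray), 0 where there is no reading), "camera_matrix" (3x3 intrinsics, pixels), "R" (3x3) and "t" (3): a world point X has camera coordinates R X + t. Camera axes: x right, y down, z forward; pixel columns grow to the right and rows downward; lengths in mm; the calibration is good to about 2 mm. A picture is of the moment at which its call begins.
- ctrl.finish_job(): hands the job in, once; it reports no verdict.
Trained networks look in a picture, given as the dict that the camera call returned (one of the last four; its "shot" number tells which), for a name from the list of things; names that differ only in an ending like _2 or _b are one class to them, and where a whole thing is asked for, a point or a joint stands for the part that bears it (a point fixed in the world has none). Each returns a list of dicts, best first, with "conf" (0 to 1); they miss things now and then, are a little off and sometimes report something else, mostly with a low value. They report only what shows in the picture. A call takes as long as a camera call. They do not tell look-alikes from the thing itself.
- ctrl.search_frame(query, picture): "extent" ([centre column, centre row, width, height] in pixels, round what is visible of it).
The state is a dict: "clock": time; "qpos": joint angles; "qd": joint speeds; "tau": joint torques, N m; "eef_pos": TCP position; "tool_rot": TCP orientation; "force": force on the tool from outside, world axes, zero at the start; "torque": the same for the moment, N m; "width": finger opening in mm.
Only numpy, scipy, OpenCV 4.12 (cv2) and the standard library are available. Lean on these libraries where they do the work, as an engineer would, in place of code of your own. Each camera call takes 0.05 s, during which the arm holds its last target. There are 200 camera calls.

## Task

Refill the tilted clear acrylic cup dispenser on the nightstand: one at a time, take the three white medicine cups off the tray and nest them into the cup already hanging in the dispenser, each pushed fully home inside the one before and in line with the stack. Leave the capped bottle, the teacup, the lamp and the tweezers where they are, and let go of the cups.

Things in the scene. Friction and masses are not known exactly. Their poses are not given: they have to be found in the camera images.
- collar: clear acrylic collar plate of the cup dispenser, 90 x 94 x 8 mm, fixed. Origin: centre of its 51 mm hole at the upper face, 120 mm above the nightstand top. z: axis of the cup stack, 36 degrees from vertical, its upper end leaning to -y of the world, give or take 45 degrees; x: up the slope of the plate; y: level. It stands on a clear base 125 x 105 mm that does not move
- guide_top (a point): middle of the bar joining the tops of two clear 8 mm guide rods on the low side of the collar (axes as the collar's). The rods stand square to the plate at x = -31, y = +-25 mm of the collar's frame; rods and bar reach 70 mm up from the plate and out to x = -46 mm. The stack's other sides are open
- cup_in_center (a point): centre of the cup already in the dispenser, loose, same as the others. It hangs tilted, mouth up, by the step under its rim band; this point is 16 mm below the collar's origin, the rim 12 mm above the plate. Cups nested home in it have their centres at z = 4, 24 and 44 mm in the collar's frame; with their play, each sags 1 to 3 mm further to the low side (-x)
- cup_a_center (a point): loose medicine cup, plain white plastic, round, 56 mm tall, about 18 g, standing mouth up on the tray. Outside: a straight rim band, 56 mm in diameter, is its top 12 mm; a step under it in to 48 mm; then a taper to the 27 mm foot, its edge rounded. This point is on the axis half-way up, 28 mm from foot and rim; z is the axis, towards the mouth
- cup_b_center (a point): another loose cup, same as cup_a, point and axes likewise. Inside: mouth 52 mm wide, wall 2 mm, floor 20 mm above the underside of the foot. So a cup nested in another stands 20 mm higher, with 8 mm of clear space between the two bands and about 2 mm of play all round
- cup_c_center (a point): another loose cup, same as cup_a, point and axes likewise
- tray: low square wooden tray 165 x 165 mm, rim 16 mm high, floor 6 mm thick, fixed; origin at the centre of its underside. The three loose cups and the bottle stand on it two by two, about 76 mm apart, in any arrangement. Tray and dispenser stand to either side of y = 0, either way round
- bottle_center (a point): capped white plastic bottle, 44 mm in diameter, 88 mm tall, loose on the tray; this point is half-way up. Not to be disturbed
- teacup_center (a point): speckled brown ceramic teacup, 82 mm in diameter, 60 mm tall, handle reaching 67 mm from its axis along its -x; loose, between tray and dispenser on the robot's side; this point is half-way up. Not to be disturbed
- lamp_center (a point): battery bedside lamp, loose, at the back between tray and dispenser: brass foot 104 mm in diameter, thin stem, shade from 135 to 225 mm above the nightstand, 124 mm in diameter at its lower edge and 90 at its upper; 237 mm tall; this point is 118 mm up on its axis. Not to be disturbed
- tweezers_center (a point): stainless steel tweezers, 102 x 12 x 8 mm, loose, lying flat between tray and dispenser, about along the world's x; this point is half-way along. Not to be disturbed
Mind the look-alikes: they are no part of the job. What is shaped like the part that bears cup_in_center but orange or pink is not meant.

How it is judged (in metres and radians):
On the way, in this order (a step that is already met when the one before it is completed fails the run):
1. a first cup is nested home in the stack (((z of cup_a_center in the frame of collar between -0.001 and 0.009 m and x of cup_a_center in the frame of collar between -0.012 and 0.012 m and y of cup_a_center in the frame of collar between -0.012 and 0.012 m and angle between the z axis of cup_a_center and the z axis of collar, either way round below 0.2 rad) or (z of cup_b_center in the frame of collar between -0.001 and 0.009 m and x of cup_b_center in the frame of collar between -0.012 and 0.012 m and y of cup_b_center in the frame of collar between -0.012 and 0.012 m and angle between the z axis of cup_b_center and the z axis of collar, either way round below 0.2 rad) or (z of cup_c_center in the frame of collar between -0.001 and 0.009 m and x of cup_c_center in the frame of collar between -0.012 and 0.012 m and y of cup_c_center in the frame of collar between -0.012 and 0.012 m and angle between the z axis of cup_c_center and the z axis of collar, either way round below 0.2 rad))), for 0.2 s.
2. a second cup is nested home in the stack (((z of cup_a_center in the frame of collar between 0.019 and 0.029 m and x of cup_a_center in the frame of collar between -0.012 and 0.012 m and y of cup_a_center in the frame of collar between -0.012 and 0.012 m and angle between the z axis of cup_a_center and the z axis of collar, either way round below 0.2 rad) or (z of cup_b_center in the frame of collar between 0.019 and 0.029 m and x of cup_b_center in the frame of collar between -0.012 and 0.012 m and y of cup_b_center in the frame of collar between -0.012 and 0.012 m and angle between the z axis of cup_b_center and the z axis of collar, either way round below 0.2 rad) or (z of cup_c_center in the frame of collar between 0.019 and 0.029 m and x of cup_c_center in the frame of collar between -0.012 and 0.012 m and y of cup_c_center in the frame of collar between -0.012 and 0.012 m and angle between the z axis of cup_c_center and the z axis of collar, either way round below 0.2 rad))), for 0.2 s.
3. a third cup is nested home in the stack (((z of cup_a_center in the frame of collar between 0.039 and 0.049 m and x of cup_a_center in the frame of collar between -0.012 and 0.012 m and y of cup_a_center in the frame of collar between -0.012 and 0.012 m and angle between the z axis of cup_a_center and the z axis of collar, either way round below 0.2 rad) or (z of cup_b_center in the frame of collar between 0.039 and 0.049 m and x of cup_b_center in the frame of collar between -0.012 and 0.012 m and y of cup_b_center in the frame of collar between -0.012 and 0.012 m and angle between the z axis of cup_b_center and the z axis of collar, either way round below 0.2 rad) or (z of cup_c_center in the frame of collar between 0.039 and 0.049 m and x of cup_c_center in the frame of collar between -0.012 and 0.012 m and y of cup_c_center in the frame of collar between -0.012 and 0.012 m and angle between the z axis of cup_c_center and the z axis of collar, either way round below 0.2 rad))), for 0.2 s.
At the end, for the whole second after the job is handed in: All three cups rest nested in the dispenser's own cup, which still hangs in the collar; the stack is within 5 mm of its closed height, each cup within 12 mm (x, y) and 0.2 rad of the collar's axis, at rest, released; bottle, teacup, lamp and tweezers within 15 mm of their start (z of cup_a_center in the frame of collar between -0.001 and 0.049 m and x of cup_a_center in the frame of collar between -0.012 and 0.012 m and y of cup_a_center in the frame of collar between -0.012 and 0.012 m and angle between the z axis of each of cup_a_center, cup_b_center, cup_c_center and the z axis of collar, either way round below 0.2 rad and z of cup_b_center in the frame of collar between -0.001 and 0.049 m and x of cup_b_center in the frame of collar between -0.012 and 0.012 m and y of cup_b_center in the frame of collar between -0.012 and 0.012 m and z of cup_c_center in the frame of collar between -0.001 and 0.049 m and x of cup_c_center in the frame of collar between -0.012 and 0.012 m and y of cup_c_center in the frame of collar between -0.012 and 0.012 m and z of cup_in_center in the frame of collar between -0.02 and -0.012 m and linear speed of each of cup_a, cup_b, cup_c below 0.02 m/s and distance of each of bottle_center, teacup_center, lamp_center, tweezers_center from where it was at the start of the episode below 0.015 m); the robot touches nothing.
It fails at once if the bottle is shifted by more than 15 mm (distance of bottle_center from where it was at the start of the episode above 0.015 m).
It fails at once if the teacup is shifted by more than 15 mm (distance of teacup_center from where it was at the start of the episode above 0.015 m).
It fails at once if the lamp is shifted by more than 15 mm (distance of lamp_center from where it was at the start of the episode above 0.015 m).
It fails at once if the tweezers is shifted by more than 15 mm (distance of tweezers_center from where it was at the start of the episode above 0.015 m).
It also fails if it takes over 67 s, if anything falls off the work surface, if the arm or the gripper's body presses on something with over 40 N, if the wrist force passes 120 N, or if a joint passes its speed limit or range.

## Working session

There is one attempt and no reset: what is moved stays moved. The work goes in short steps, Python scripts to look and compute and a shell command to move; the robot and the scene stay as the last step left them, time stands still between calls to the robot, and variables do not carry over. Pictures are saved under pics/ and viewed, about 8 in all and at most 12, crops included, and the job is handed in when it is done.

```bash
ls; mkdir -p pics; cat > h.py <<'E'
import numpy as np, cv2
from cell import ctrl
from scipy.spatial.transform import Rotation as Ro
def pts(p):
    d=p["depth"];K=np.array(p["camera_matrix"]);v,u=np.mgrid[:400,:640]
    c=np.stack([(u-K[0,2])/K[0,0]*d,(v-K[1,2])/K[1,1]*d,d],-1)
    return (c-np.array(p["t"]))@np.array(p["R"])
def proj(p,X):
    K=np.array(p["camera_matrix"]);c=np.array(p["R"])@np.array(X,float)+np.array(p["t"]);c=K@c;return c[:2]/c[2]
def show(p,f): cv2.imwrite("pics/"+f,p["color"][:,:,::-1])
E
python3 - <<'E'
from h import *
print(ctrl.read_state())
im=[]
for n in("scene","top"):
    p=ctrl.get_image(n);show(p,n+"0.png");np.savez(""+n+"0.npz",**{k:v for k,v in p.items()})
    R=np.array(p["R"]);print(n,(-R.T@np.array(p["t"])).round(),np.array(p["camera_matrix"]).round(1).tolist(),R.round(2).tolist())
    X=pts(p)
    for q in("collar","cup_a_center","tray","bottle_center","teacup_center","lamp_center","tweezers_center"):
        for r in ctrl.search_frame(q,p)[:6]:
            e=r["extent"];u,v=int(e[0]),int(e[1]);print(q,round(r["conf"],2),np.round(e),X[min(v,399),min(u,639)].round())
E
```

```text
pics
{'clock': 0.0, 'qpos': array([ 1.0752163 ,  0.62932004,  0.0384709 ,  1.5184091 , -0.02700929,
        0.99625967, -0.01997987]), 'qd': array([ 7.46069730e-04,  9.20251153e-04,  1.21968647e-03,  1.59559800e-03,
       -6.61810262e-04, -2.54616849e-05, -1.57358348e-03]), 'tau': array([-1.50901842e-04, -5.63401437e+01,  1.22607082e+00, -1.93444920e+01,
        1.09188686e-02,  1.03875477e-02, -5.86243331e-06]), 'eef_pos': array([ 270.58559419, -590.30725046,  230.39335976]), 'tool_rot': array([-3.13971560e+00,  3.32662963e-05,  4.29770790e-01]), 'force': array([ 0.80405886, -0.43454737,  0.13434151]), 'torque': array([ 0.069596  ,  0.02077832, -0.0148613 ]), 'width': 85.31206263100245}
scene [ 847. -358.  672.] [[374.5, 0.0, 317.3], [0.0, 374.5, 200.1], [0.0, 0.0, 1.0]] [[0.78, 0.63, 0.0], [0.49, -0.6, -0.64], [-0.4, 0.5, -0.77]]
collar 0.64 [377. 146.  58.  49.] [552. 220. 103.]
cup_a_center 0.91 [237. 335.  36.  36.] [ 594. -261.   25.]
cup_a_center 0.7 [376. 147.  60.  47.] [553. 215. 104.]
tray 0.83 [243. 320. 128. 123.] [ 594. -241.   52.]
bottle_center 0.6 [243. 276.  28.  43.] [ 547. -193.   83.]
teacup_center 0.59 [267. 198.  44.  37.] [410.  -0.  17.]
lamp_center 0.89 [370. 244.  73. 113.] [715. -67. 200.]
tweezers_center 0.63 [316. 247.  44.  26.] [577. -24.   1.]
top [474.  -6. 777.] [[383.0, 0.0, 314.0], [0.0, 383.0, 199.7], [0.0, 0.0, 1.0]] [[0.02, -1.0, 0.03], [-0.99, -0.02, -0.14], [0.14, -0.03, -0.99]]
collar 0.84 [169. 195.  76.  76.] [571. 231. 100.]
cup_a_center 0.74 [435. 188.  32.  27.] [ 608. -272.   26.]
tray 0.6 [407. 210.  89.  87.] [ 567. -218.    7.]
bottle_center 0.96 [399. 226.  30.  27.] [ 527. -179.   94.]
teacup_center 0.59 [174. 194.  80.  82.] [573. 224.  96.]
teacup_center 0.55 [303. 278.  42.  58.] [425.  -9.  10.]
lamp_center 0.66 [316. 125.  68.  92.] [663. -24. 227.]
tweezers_center 0.44 [313. 226.  -0.   1.] [528. -29.   7.]
```

View pics/scene0.png

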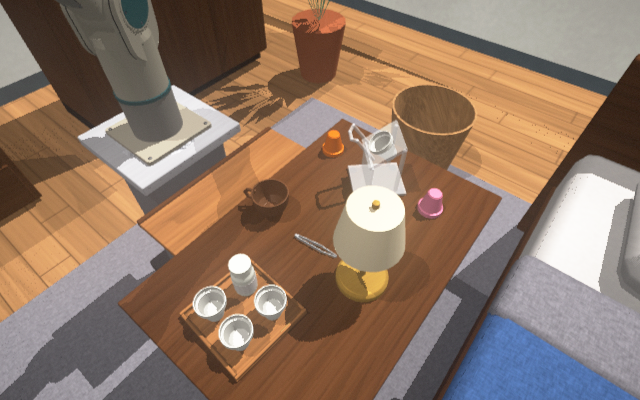

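View pics/top0.png

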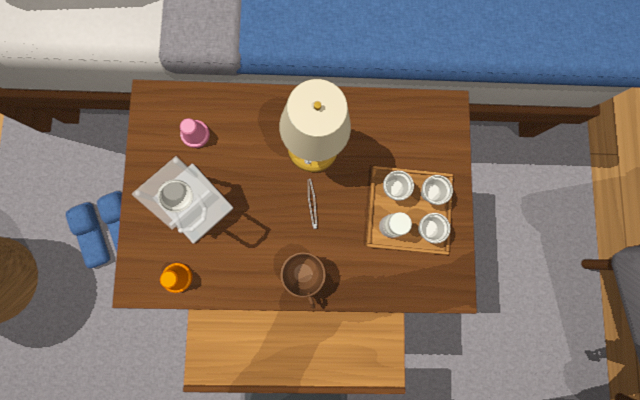

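Scene: three white cups at scene (209,303), (236,332), (270,302) / top (399,185), (437,190), (434,229); the bottle is at top (399,226). The dispenser with a white cup is at scene (382,140) / top (175,195). Look-alikes are orange at top (176,278) and pink at top (195,132); I exclude both. Next I check the dispenser in one close crop.

```bash
python3 - <<'E'
from h import *
a=cv2.imread("pics/top0.png")[145:255,120:245];b=cv2.imread("pics/scene0.png")[105:215,325:435]
a=cv2.resize(a,None,fx=3.4,fy=3.4,interpolation=cv2.INTER_CUBIC);b=cv2.resize(b,None,fx=3.4,fy=3.4,interpolation=cv2.INTER_CUBIC)
cv2.imwrite("pics/crop1.png",np.hstack([a,b]))
for n in("top","scene"):
    p=dict(np.load(n+"0.npz"));X=pts(p);z=X[...,2]
    # tray cups: points with z 50..75 near tray
    m=(z>54)&(z<70)&(X[...,1]<-120)&(X[...,1]>-330)&(X[...,0]>450)&(X[...,0]<680)
    l,lab,st,cen=cv2.connectedComponentsWithStats(m.astype(np.uint8))
    for i in range(1,l):
        if st[i,4]>12: q=X[lab==i];print(n,cen[i].round(),st[i,4],q.min(0).round(),q.max(0).round(),q.mean(0).round(1),"midbb",((q.min(0)+q.max(0))/2).round(1))
    m=(z>85)&(z<215)&(X[...,1]>100)&(X[...,0]>400)&(X[...,0]<700)&(X[...,1]<350)
    q=X[m];print(n,"disp",len(q),q.min(0),q.max(0))
    v,u=np.where(m);c=p["color"][m]
    print(np.c_[u,v,q.round(),c][::max(1,len(q)//60)].astype(int).tolist())
    print("table z",np.median(z[(abs(X[...,0]-500)<40)&(abs(X[...,1]-90)<20)]))
E
```

```text
top [399. 184.] 167 [ 579. -215.   54.] [ 633. -160.   65.] [ 607.9 -189.6   59.8] midbb [ 606.2 -187.4   59.4]
top [437. 189.] 171 [ 573. -291.   54.] [ 628. -235.   65.] [ 601.4 -263.9   59.9] midbb [ 600.1 -263.    59.6]
top [388. 226.] 92 [ 510. -193.   55.] [ 552. -159.   70.] [ 526.6 -167.7   63.9] midbb [ 531.  -176.1   62.3]
top [434. 227.] 178 [ 499. -283.   54.] [ 554. -228.   65.] [ 526.8 -256.9   59.7] midbb [ 526.4 -255.1   59.3]
top disp 3241 [503.35475135 148.76524478  86.36626888] [631.58310317 274.25725192 161.10864064]
[[175, 156, 632, 210, 140, 160, 140, 126], [167, 163, 618, 221, 143, 162, 147, 134], [181, 165, 617, 200, 138, 169, 163, 156], [186, 167, 615, 193, 132, 156, 150, 143], [186, 169, 611, 193, 132, 193, 191, 186], [176, 171, 607, 209, 134, 178, 165, 153], [158, 173, 601, 234, 146, 180, 169, 157], [174, 174, 602, 211, 135, 178, 165, 153], [187, 175, 602, 192, 126, 211, 210, 205], [151, 177, 593, 245, 146, 173, 158, 146], [157, 178, 593, 236, 143, 177, 165, 154], [161, 179, 591, 230, 142, 179, 166, 155], [163, 180, 591, 229, 136, 178, 164, 154], [162, 181,
[... 4503 characters left out ...]
3], [398, 153, 618, 195, 136, 149, 129, 117], [382, 154, 585, 191, 116, 208, 205, 199], [367, 155, 562, 167, 117, 185, 178, 172], [393, 155, 610, 190, 129, 191, 187, 181], [380, 156, 583, 187, 112, 206, 198, 188], [369, 157, 564, 173, 108, 217, 213, 207], [395, 157, 615, 193, 124, 140, 111, 92], [388, 158, 604, 182, 123, 159, 154, 150], [382, 159, 592, 179, 114, 212, 194, 179], [377, 160, 582, 177, 107, 207, 191, 178], [375, 161, 580, 173, 105, 209, 192, 178], [374, 162, 579, 171, 104, 210, 192, 180], [376, 163, 585, 169, 106, 222, 211, 202], [381, 164, 595, 173, 106, 219, 204, 198], [369, 166, 574, 161, 96, 223, 220, 216], [402, 167, 629, 208, 91, 133, 114, 100]]
table z -0.0657755573296586
```

View pics/crop1.png

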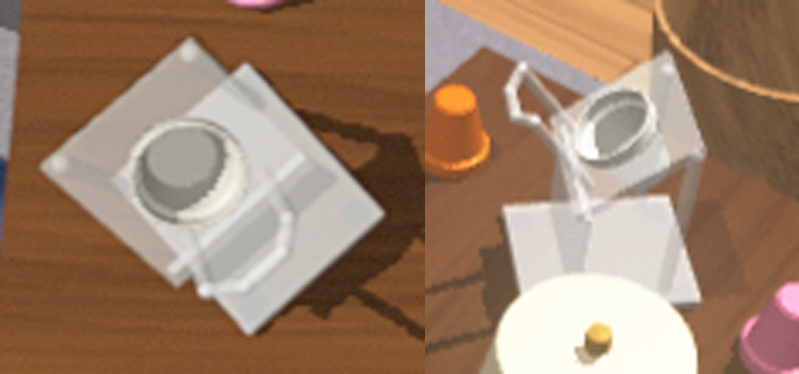

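```bash
python3 - <<'E'
from h import *
Q=[]
for n in("top","scene"):
    p=dict(np.load(n+"0.npz"));X=pts(p);z=X[...,2]
    m=(z>80)&(z<215)&(X[...,1]>100)&(X[...,0]>400)&(X[...,0]<700)&(X[...,1]<350);Q.append(X[m])
for n,q in zip(("top","scene"),Q):
    rng=np.random.default_rng(0);best=0
    for _ in range(3000):
        a,b,c=q[rng.choice(len(q),3)];nn=np.cross(b-a,c-a);L=np.linalg.norm(nn)
        if L<500: continue
        nn/=L;nn*=np.sign(nn[2]);
        if abs(np.degrees(np.arccos(nn[2]))-36)>6: continue
        k=abs((q-a)@nn)<2
        if k.sum()>best:best=k.sum();K=k
    s=q[K];c=s.mean(0);nn=np.linalg.svd(s-c)[2][2];nn*=np.sign(nn[2])
    print(n,best,nn,"tilt",np.degrees(np.arccos(nn[2])),"lean dir",np.degrees(np.arctan2(nn[1],nn[0])))
    psi=np.arctan2(nn[1],nn[0]);d=np.array([np.cos(psi),np.sin(psi),0]);t=np.radians(36)
    zc=d*np.sin(t)+[0,0,np.cos(t)];xc=-d*np.cos(t)+[0,0,np.sin(t)];yc=np.cross(zc,xc);R=np.c_[xc,yc,zc]
    l=(q-c)@R;off=np.median(l[K][:,2])
    pl=l[abs(l[:,2]-off)<3];print("plate x",np.percentile(pl[:,0],[.5,99.5]),"y",np.percentile(pl[:,1],[.5,99.5]))
    # plate centre? rim
    rm=l[(l[:,2]-off>7)&(l[:,2]-off<15)&(np.hypot(l[:,0],l[:,1])<50)]
    from scipy.optimize import least_squares
    f=least_squares(lambda v:np.clip(np.abs(np.hypot(rm[:,0]-v[0],rm[:,1]-v[1])-27)-1,0,None),[0,0],loss='soft_l1').x
    top=rm[np.hypot(*(rm[:,:2]-f).T)<31]
    print("rim ctr",f,"n",len(rm),"z",np.percentile(top[:,2]-off,[50,90]),"bb",top.min(0),top.max(0))
    O=c+R@np.array([f[0],f[1],off]);print("origin",O)
    g=(q-O)@R;bar=g[g[:,2]>30];print("bar local min max",bar.min(0),bar.max(0)); pl=g[abs(g[:,2])<3]
    print("plate wrt origin",np.percentile(pl[:,0],[.5,99.5]),np.percentile(pl[:,1],[.5,99.5]))
E
```

```text
top 1910 [-0.42142023 -0.40809727  0.80985283] tilt 35.918444942884214 lean dir -135.9201536195738
plate x [-49.80091277  40.08255753] y [-46.90817205  46.67631913]
rim ctr [-6.95667878 -0.34141042] n 182 z [11.310674   13.43759319] bb [-33.89372467 -27.54647656   7.0274297 ] [21.63296857 27.64867823 14.85430846]
origin [569.62328222 213.72685501 119.24738245]
bar local min max [-43.37613048 -28.68919294  30.10440888] [-24.52778297  28.71878911  71.886946  ]
plate wrt origin [-42.84423399  47.0392363 ] [-46.56676163  47.01772955]
scene 770 [-0.41893159 -0.41304524  0.80863462] tilt 36.03725620712951 lean dir -135.4053689322909
plate x [-51.25748925  38.16672165] y [-40.84947183  54.41470673]
rim ctr [-9.65994674  6.70561283] n 142 z [10.83614658 12.71277474] bb [-36.41698038 -20.96268859   7.01459475] [19.35214769 34.56310655 14.11976223]
origin [568.64314676 212.34962535 118.44683406]
bar local min max [-43.15777009 -29.18063196  30.08808416] [-23.6346076   28.8097607   71.96147895]
plate wrt origin [-41.59754251  47.82666838] [-47.55508466  47.7090939 ]
```

```bash
cat > t.py <<'E'
import sys; from h import *
# usage: t.py W x y z tiltdeg | t.py L x y z   (collar frame)
O=np.array([570.6,214.5,120.4]);psi=np.radians(-135.7);d=np.array([np.cos(psi),np.sin(psi),0])
def RR(t):
    zc=d*np.sin(t)+[0,0,np.cos(t)];xc=-d*np.cos(t)+[0,0,np.sin(t)];return np.c_[xc,np.cross(zc,xc),zc]
C=RR(np.radians(36))
s=ctrl.read_state();P=s["eef_pos"];T=Ro.from_euler("xyz",s["tool_rot"]).as_matrix()
for a in " ".join(sys.argv[1:]).split(","):
    a=a.split();v=np.array([float(i) for i in a[1:4]])
    G=C if a[0]=="L" else RR(np.radians(float(a[4])))
    X=O+C@v if a[0]=="L" else v
    G=G@np.diag([1,-1,-1])
    e=T.T@(X-P)/30;r=np.degrees(Ro.from_matrix(T.T@G).as_rotvec())/6
    print("shift",e.round(2),"turn",r.round(2),"target",X.round()); P,T=X,G
print("t",s["clock"],"F",s["force"].round(1),"w",round(s["width"],1),"q",s["qpos"].round(2),"local",(C.T@(s["eef_pos"]-O)).round(1),s["eef_pos"].round(1))
E
python3 t.py W 527 -256.5 150 0, W 527 -256.5 47 0
python3 - <<'E'
from h import *
p=dict(np.load("top0.npz"));X=pts(p);z=X[...,2]
m=(z>130)&(z<240)&(abs(X[...,1])<120)&(X[...,0]>550)&(X[...,0]<850);q=X[m];print("lamp",q.min(0),q.max(0))
E
```

```text
shift [12.41 -6.58  2.71] turn [ 0.    0.   -3.28] target [ 527. -256.  150.]
shift [0.   0.   3.43] turn [0. 0. 0.] target [ 527. -256.   47.]
t 0.8 F [-0.  -0.6  0.1] w 85.2 q [ 1.08  0.63  0.04  1.52 -0.03  1.   -0.02] local [-563.4 -367.1  546.5] [ 270.9 -590.9  231.3]
lamp [631.0013432  -84.0774243  135.12662579] [736.77628546  37.30836802 239.08792705]
```

```bash
python3 -m crank '[[[1,-0.55,0.22,0,0,0],[1,-0.55,0.22,0,0,0],[1,-0.55,0.22,0,0,0],[1,-0.55,0.22,0,0,0],[1,-0.55,0.22,0,0,0],[1,-0.55,0.22,0,0,0],[1,-0.55,0.22,0,0,0],[1,-0.55,0.22,0,0,0],[1,-0.55,0.22,0,0,0],[1,-0.55,0.22,0,0,0],[1,-0.55,0.22,0,0,0],[1,-0.55,0.22,0,0,0]]]' -1; python3 t.py W 527 -256.5 150 0, W 527 -256.5 47 0
```

```text
clock: 1.8
eef_pos: [521.1, -262.8, 148.5]
tool_rot: [3.128, 0.005, 0.408]
force: [0.4, 0.0, 0.3]
width: 85.1
shift [ 0.26 -0.11 -0.05] turn [ 0.12  0.07 -3.48] target [ 527. -256.  150.]
shift [0.   0.   3.43] turn [0. 0. 0.] target [ 527. -256.   47.]
t 1.8 F [0.4 0.  0.3] w 85.1 q [ 0.37  0.63  0.07  1.8  -0.04  0.71 -0.71] local [-281.8 -307.   239.5] [ 521.1 -262.8  148.5]
```

```bash
python3 -m crank '[[[0.2,-0.08,0,0.1,0.07,-0.9],[0,0,0.2,0,0,-0.9],[0,0,0.3,0,0,-0.9],[0,0,0.4,0,0,-0.8],[0,0,0.4,0,0,0],[0,0,0.3,0,0,0],[0,0,0,0,0,0]]]' -1; python3 t.py W 527 -256.5 47 0
```

```text
clock: 2.38
eef_pos: [536.8, -242.0, 98.0]
tool_rot: [3.138, -0.011, 0.816]
force: [-0.4, -0.6, 0.4]
width: 85.2
shift [-0.59  0.09  1.69] turn [ 0.03 -0.1   0.41] target [ 527. -256.   47.]
t 2.3833 F [-0.4 -0.6  0.4] w 85.2 q [ 0.42  0.71 -0.06  1.81  0.06  0.61 -0.43] local [-290.7 -303.1  183.5] [ 536.8 -242.    98. ]
```

```bash
python3 -m crank '[[[-0.55,0.08,0,0,-0.1,0.4],[0,0,0,0,0,0],[0,0,0.3,0,0,0],[0,0,0,0,0,0]]]' -1; python3 t.py W 527 -256.5 47 0
```

```text
clock: 2.72
eef_pos: [526.3, -259.0, 89.4]
tool_rot: [3.136, 0.002, 0.766]
force: [-0.1, -0.4, -1.6]
width: 85.2
shift [ 0.08 -0.05  1.41] turn [ 0.05  0.02 -0.06] target [ 527. -256.   47.]
t 2.7167 F [-0.1 -0.4 -1.6] w 85.2 q [ 0.43  0.72 -0.04  1.82  0.05  0.59 -0.45] local [-311.4 -307.9  187.9] [ 526.3 -259.    89.4]
```

```bash
python3 - <<'E'
from h import *
p=ctrl.get_image("top");q=ctrl.get_image("scene")
a=p["color"][150:270,350:480];b=q["color"][240:370,170:310]
a=cv2.resize(a,(400,370));b=cv2.resize(b,(400,370))
cv2.imwrite("pics/pick1.png",np.hstack([a,b])[:,:,::-1])
E
```

```text
(no output)
```

View pics/pick1.png

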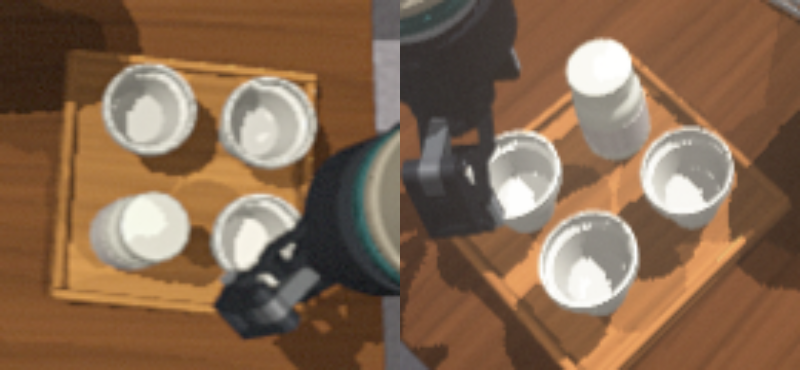

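Picture 4: the open fingers straddle the near-right cup (crop pixel ~(258,235)) on the diagonal, clear of the other cups and the bottle. I descend and grip.

```bash
python3 -m crank '[[[0.08,-0.05,0.35,0,0,-0.06],[0,0,0.35,0,0,0],[0,0,0.35,0,0,0],[0,0,0.2,0,0,0],[0,0,0,0,0,0]]]' -1; python3 t.py W 527 -256.5 47 0
```

```text
clock: 3.23
eef_pos: [529.8, -254.9, 49.7]
tool_rot: [3.133, -0.001, 0.776]
force: [0.7, 0.2, -0.5]
width: 85.2
shift [-0.1  -0.03  0.09] turn [ 0.08 -0.01  0.03] target [ 527. -256.   47.]
t 3.2333 F [ 0.7  0.2 -0.5] w 85.2 q [ 0.42  0.78 -0.04  1.84  0.06  0.51 -0.45] local [-330.4 -307.4  152.7] [ 529.8 -254.9   49.7]
```

```bash
python3 -m crank '[[[-0.08,0,0.08,0,0,0],[0,0,0,0,0,0],[0,0,0,0,0,0],[0,0,0,0,0,0],[0,0,0,0,0,0],[0,0,0,0,0,0],[0,0,0,0,0,0],[0,0,0,0,0,0]]]' 1; python3 t.py W 527 -256.5 47 0
```

```text
clock: 3.9
eef_pos: [528.5, -256.9, 48.0]
tool_rot: [3.132, -0.002, 0.776]
force: [-0.8, -0.2, -0.5]
width: 53.8
shift [-0.03 -0.04  0.03] turn [ 0.09 -0.02  0.02] target [ 527. -256.   47.]
t 3.9 F [-0.8 -0.2 -0.5] w 53.8 q [ 0.43  0.79 -0.04  1.84  0.06  0.51 -0.45] local [-333.2 -308.   152.7] [ 528.5 -256.9   48. ]
```

```bash
python3 -m crank '[[[0,0,-0.3,0,0,0],[0,0,-0.6,0,0,0],[0,0,-0.9,0,0,0],[0,0,-1,0,0,0],[0,0,-1,0,0,0],[0,0,-1,0,0,0],[0,0,-0.8,0,0,0],[0,0,-0.2,0,0,0],[0,0,0,0,0,0]]]' 1; python3 t.py W 510 158 230 0, W 510 158 230 36, L -2 0 130
```

```text
clock: 4.65
eef_pos: [525.6, -255.4, 232.8]
tool_rot: [3.134, -0.001, 0.776]
force: [-0.4, 0.2, -0.5]
width: 53.5
shift [  9.28 -10.2    0.03] turn [ 0.07 -0.01  0.03] target [510. 158. 230.]
shift [0. 0. 0.] turn [-0.  6. -0.] target [510. 158. 230.]
shift [0.02 0.06 0.25] turn [0. 0. 0.] target [515. 160. 224.]
t 4.65 F [-0.4  0.2 -0.5] w 53.5 q [ 0.44  0.53 -0.05  1.71  0.04  0.9  -0.43] local [-225.5 -304.9  302.7] [ 525.6 -255.4  232.8]
```

```bash
python3 -m crank '[[[0.4,-0.45,0,0.07,0,0],[0.85,-0.95,0,0,0,0],[0.85,-0.95,0,0,0,0],[0.85,-0.95,0,0,0,0],[0.85,-0.95,0,0,0,0],[0.85,-0.95,0,0,0,0],[0.85,-0.95,0,0,0,0],[0.85,-0.95,0,0,0,0],[0.85,-0.95,0,0,0,0],[0.85,-0.95,0,0,0,0],[0.85,-0.95,0,0,0,0],[0.2,-0.2,0,0,0,0]]]' 1; python3 t.py W 510 158 230 0, W 510 158 230 36, L -2 0 130
```

```text
clock: 5.65
eef_pos: [499.6, 163.5, 217.2]
tool_rot: [-3.131, 0.018, 0.762]
force: [-0.8, 0.7, 0.7]
width: 53.8
shift [ 0.12  0.37 -0.43] turn [-0.1   0.17 -0.11] target [510. 158. 230.]
shift [0. 0. 0.] turn [-0.  6. -0.] target [510. 158. 230.]
shift [0.02 0.06 0.25] turn [0. 0. 0.] target [515. 160. 224.]
t 5.65 F [-0.8  0.7  0.7] w 53.8 q [-0.31  0.48 -0.08  1.86  0.05  0.83 -1.23] local [-13.   13.1 129.1] [499.6 163.5 217.2]
```

```bash
python3 -m crank '[[[0.1,0.3,-0.4,0,0.2,-0.1],[0,0,0,0,0.9,0],[0,0,0,0,0.9,0],[0,0,0,0,0.9,0],[0,0,0,0,0.9,0],[0,0,0,0,0.9,0],[0,0,0,0,0.9,0],[0,0,0,0,0.3,0],[0,0,0,0,0,0],[0,0,0,0,0,0]]]' 1; python3 t.py L -2 0 130, L -2 0 40, L -2 0 17
```

```text
clock: 6.48
eef_pos: [495.5, 171.3, 217.8]
tool_rot: [-3.088, -0.464, 0.773]
force: [1.5, -0.4, 1.0]
width: 53.6
shift [ 0.27  0.71 -0.15] turn [-0.51  1.57 -0.04] target [515. 160. 224.]
shift [-0. -0.  3.] turn [0. 0. 0.] target [553. 197. 152.]
shift [ 0.   -0.    0.77] turn [0. 0. 0.] target [562. 206. 133.]
t 6.4833 F [ 1.5 -0.4  1. ] w 53.6 q [ 0.08  0.39 -0.36  2.22 -0.69  0.23 -0.37] local [-10.7  21.5 128.1] [495.5 171.3 217.8]
```

Joint 6 hits its limit (0.23) at full tilt. I'll put this cup back on its spot and regrip with the tool leaning 20° about the jaw axis, so that the dispenser needs only a 16° tool tilt.

```bash
python3 -m crank '[[[0,0,-0.3,0,-0.9,0],[0,0,-0.3,0.2,-0.9,0],[0,0,0,0.2,-0.9,0],[0,0,0,0,-0.9,0],[0,0,0,0,-0.8,0],[0,0,0,0,0,0],[0,0,0,0,0,0]]]' 1; python3 t.py W 528 -256.5 180 0, W 528 -256.5 49 0
```

```text
clock: 7.07
eef_pos: [494.1, 157.9, 228.0]
tool_rot: [-3.065, -0.01, 0.796]
force: [0.4, -0.8, -1.1]
width: 54.0
shift [-9.09 10.56  0.7 ] turn [-0.74 -0.09  0.22] target [ 528. -256.  180.]
shift [0.   0.   4.37] turn [0. 0. 0.] target [ 528. -256.   49.]
t 7.0667 F [ 0.4 -0.8 -1.1] w 54.0 q [-0.43  0.47  0.17  1.86 -0.2   0.86 -0.92] local [-13.   12.9 142.5] [494.1 157.9 228. ]
```

```bash
python3 -m crank '[[[-0.4,0.45,0,-0.7,0,0.2],[-0.82,0.96,0,0,0,0],[-0.82,0.96,0,0,0,0],[-0.82,0.96,0,0,0,0],[-0.82,0.96,0,0,0,0],[-0.82,0.96,0,0,0,0],[-0.82,0.96,0,0,0,0],[-0.82,0.96,0,0,0,0],[-0.82,0.96,0,0,0,0],[-0.82,0.96,0,0,0,0],[-0.3,0.4,0,0,0,0],[0,0,0,0,0,0]]]' 1; python3 t.py W 528 -256.5 100 0, W 528 -256.5 49 0
```

```text
clock: 8.07
eef_pos: [512.9, -227.8, 217.3]
tool_rot: [3.137, -0.021, 0.783]
force: [0.6, 0.8, -0.6]
width: 53.7
shift [-0.4   1.02  3.91] turn [ 0.04 -0.2   0.09] target [ 528. -256.  100.]
shift [0.  0.  1.7] turn [0. 0. 0.] target [ 528. -256.   49.]
t 8.0667 F [ 0.6  0.8 -0.6] w 53.7 q [ 0.24  0.52  0.21  1.8  -0.17  0.83 -0.25] local [-226.4 -276.2  284.3] [ 512.9 -227.8  217.3]
```

```bash
python3 -m crank '[[[-0.3,0.8,0,0,-0.2,0.1],[-0.1,0.2,0.5,0,0,0],[0,0,0.9,0,0,0],[0,0,0.9,0,0,0],[0,0,0.9,0,0,0],[0,0,0.5,0,0,0],[0,0,0,0,0,0]]]' 1; python3 t.py W 528 -256.5 49 0
```

```text
clock: 8.65
eef_pos: [520.8, -256.7, 102.8]
tool_rot: [3.133, -0.007, 0.764]
force: [-0.2, 0.4, -0.3]
width: 53.7
shift [0.17 0.15 1.8 ] turn [ 0.08 -0.07 -0.09] target [ 528. -256.   49.]
t 8.65 F [-0.2  0.4 -0.3] w 53.7 q [ 0.3   0.7   0.18  1.84 -0.21  0.61 -0.2 ] local [-305.4 -302.4  200.2] [ 520.8 -256.7  102.8]
```

```bash
python3 -m crank '[[[0.15,0.15,0.4,0,0,-0.1],[0,0,0.4,0,0,0],[0,0,0.4,0,0,0],[0,0,0.3,0,0,0],[0,0,0.1,0,0,0],[0,0,0,0,0,0]]]' 1; python3 t.py W 528 -256.5 49 0
```

```text
clock: 9.15
eef_pos: [526.0, -252.8, 55.1]
tool_rot: [3.133, -0.011, 0.776]
force: [0.2, -0.0, -0.1]
width: 53.9
shift [-0.04  0.13  0.2 ] turn [ 0.08 -0.11  0.02] target [ 528. -256.   49.]
t 9.15 F [ 0.2 -0.  -0.1] w 53.9 q [ 0.31  0.78  0.15  1.86 -0.23  0.51 -0.18] local [-328.2 -303.2  157.8] [ 526.  -252.8   55.1]
```

```bash
python3 -m crank '[[[-0.04,0.1,0.15,0,-0.1,0],[0,0,0.08,0,0,0],[0,0,0,0,0,0]]]' 1;  python3 -m crank '[[[0,0,0,0,0,0],[0,0,0,0,0,0],[0,0,0,0,0,0],[0,0,0,0,0,0],[0,0,0,0,0,0],[0,0,0,0,-0.9,0],[0,0,0,0,-0.9,0],[0,0,0,0,-0.9,0],[0,0,0,0,-0.6,0],[0,0,0,0,0,0]]]' -1; python3 t.py W 527.5 -256.5 47 -20
python3 - <<'E'
from h import *
for n in("top","scene"):
    p=ctrl.get_image(n);X=pts(p);z=X[...,2]
    m=(z>54)&(z<66)&(p["color"].min(-1)>110)&(X[...,1]<-120)&(X[...,1]>-330)&(X[...,0]>450)&(X[...,0]<680)
    l,lab,st,cen=cv2.connectedComponentsWithStats(m.astype(np.uint8))
    for i in range(1,l):
        if st[i,4]>20: q=X[lab==i];print(n,cen[i].round(),st[i,4],q.min(0).round(),q.max(0).round(),"midbb",((q.min(0)+q.max(0))/2).round(1))
E
```

```text
clock: 9.4
eef_pos: [528.0, -256.4, 49.3]
tool_rot: [3.131, -0.001, 0.775]
force: [-0.4, -0.3, -0.0]
width: 54.2
clock: 10.23
eef_pos: [526.3, -264.4, 52.7]
tool_rot: [3.122, 0.358, 0.754]
force: [-0.1, 1.5, 0.1]
width: 85.6
shift [ 0.26 -0.17  0.1 ] turn [ 0.12  0.09 -0.17] target [ 528. -256.   47.]
t 10.2333 F [-0.1  1.5  0.1] w 85.6 q [-0.04  0.92  0.47  1.7  -0.07  0.74 -0.46] local [-336.1 -311.8  160.4] [ 526.3 -264.4   52.7]
scene [248. 279.] 75 [ 542. -201.   54.] [ 553. -164.   66.] midbb [ 547.9 -183.    60. ]
scene [270. 300.] 223 [ 579. -216.   54.] [ 636. -160.   65.] midbb [ 607.5 -188.2   59.7]
scene [196. 302.] 64 [ 499. -285.   54.] [ 536. -254.   64.] midbb [ 517.4 -269.7   59.2]
scene [225. 303.] 26 [ 542. -250.   55.] [ 555. -233.   64.] midbb [ 548.6 -241.8   59.4]
scene [235. 331.] 239 [ 573. -291.   54.] [ 629. -235.   65.] midbb [ 600.7 -263.1   59.4]
```

```bash
python3 -m crank '[[[0.22,-0.15,0.1,0.1,0.1,-0.15],[0,0,0,0,0,0],[0,0,0,0,0,0]]]' -1; python3 t.py W 527.5 -256.5 47 -20
```

```text
clock: 10.58
eef_pos: [522.0, -262.3, 48.9]
tool_rot: [3.141, 0.342, 0.762]
force: [0.8, 0.2, -0.3]
width: 85.1
shift [ 0.27 -0.01 -0.03] turn [-0.03 -0.07 -0.1 ] target [ 528. -256.   47.]
t 10.5833 F [ 0.8  0.2 -0.3] w 85.1 q [-0.01  0.92  0.45  1.71 -0.08  0.74 -0.45] local [-339.5 -307.3  158.4] [ 522.  -262.3   48.9]
```

```bash
python3 -m crank '[[[0.25,0,0,0,0,0],[0,0,0,0,0,0]]]' -1; python3 t.py W 527.5 -256.5 47 -20
```

```text
clock: 10.75
eef_pos: [526.0, -259.0, 47.0]
tool_rot: [3.141, 0.339, 0.757]
force: [0.9, 0.2, 0.1]
width: 85.4
shift [ 0.09 -0.03 -0.03] turn [-0.04 -0.09 -0.15] target [ 528. -256.   47.]
t 10.75 F [0.9 0.2 0.1] w 85.4 q [-0.02  0.92  0.45  1.7  -0.08  0.74 -0.45] local [-336.5 -307.8  153.8] [ 526. -259.   47.]
```

```bash
python3 -m crank '[[[0.09,-0.03,-0.03,0,-0.08,-0.15],[0,0,0,0,0,0],[0,0,0,0,0,0],[0,0,0,0,0,0],[0,0,0,0,0,0],[0,0,0,0,0,0],[0,0,0,0,0,0]]]' 1; python3 t.py W 527.5 -256.5 47 -20
```

```text
clock: 11.33
eef_pos: [527.6, -257.6, 48.6]
tool_rot: [-3.138, 0.348, 0.773]
force: [-0.4, -0.0, -0.4]
width: 53.6
shift [ 0.04 -0.03  0.04] turn [-0.04 -0.01  0.  ] target [ 528. -256.   47.]
t 11.3333 F [-0.4 -0.  -0.4] w 53.6 q [-0.03  0.92  0.45  1.7  -0.08  0.75 -0.45] local [-333.8 -307.8  153.8] [ 527.6 -257.6   48.6]
```

```bash
sed -i 's/G=C if a\[0\]=="L" else RR(np.radians(float(a\[4\])))/G=RR(np.radians(float(a[4])))/' t.py; python3 t.py W 527.5 -256.5 235 -20
```

```text
shift [-2.1  -0.05 -5.85] turn [-0.04 -0.01  0.  ] target [ 528. -256.  235.]
t 11.3333 F [-0.4 -0.  -0.4] w 53.6 q [-0.03  0.92  0.45  1.7  -0.08  0.75 -0.45] local [-333.8 -307.8  153.8] [ 527.6 -257.6   48.6]
```

```bash
python3 -m crank '[[[-0.11,0,-0.3,0,0,0],[-0.21,0,-0.6,0,0,0],[-0.35,0,-0.98,0,0,0],[-0.35,0,-0.98,0,0,0],[-0.35,0,-0.98,0,0,0],[-0.35,0,-0.98,0,0,0],[-0.28,0,-0.8,0,0,0],[-0.1,0,-0.2,0,0,0],[0,0,0,0,0,0]]]' 1; python3 t.py W 500 155 240 -20, W 500 155 240 16, L -2 0 120 16
```

```text
clock: 12.08
eef_pos: [526.2, -257.9, 245.0]
tool_rot: [-3.134, 0.351, 0.773]
force: [-0.3, 0.4, -1.5]
width: 53.3
shift [  8.5  -10.48  -2.85] turn [-0.07  0.02  0.  ] target [500. 155. 240.]
shift [0. 0. 0.] turn [ 0.  6. -0.] target [500. 155. 240.]
shift [0.42 0.22 0.94] turn [0. 0. 0.] target [519. 164. 216.]
t 12.0833 F [-0.3  0.4 -1.5] w 53.3 q [-0.07  0.67  0.53  1.57 -0.    1.12 -0.42] local [-219.4 -307.1  313.3] [ 526.2 -257.9  245. ]
```

```bash
python3 -m crank '[[[0.4,-0.5,-0.13,0,0,0],[0.78,-0.96,-0.26,0,0,0],[0.78,-0.96,-0.26,0,0,0],[0.78,-0.96,-0.26,0,0,0],[0.78,-0.96,-0.26,0,0,0],[0.78,-0.96,-0.26,0,0,0],[0.78,-0.96,-0.26,0,0,0],[0.78,-0.96,-0.26,0,0,0],[0.78,-0.96,-0.26,0,0,0],[0.78,-0.96,-0.26,0,0,0],[0.4,-0.5,-0.13,0,0,0],[0,0,0,0,0,0]]]' 1;python3 t.py W 500 155 240 -20, W 500 155 240 16, L -2 0 120 16
```

```text
clock: 13.08
eef_pos: [493.3, 136.0, 226.4]
tool_rot: [-3.125, 0.368, 0.767]
force: [-0.5, 1.1, -0.7]
width: 53.1
shift [ 0.4  -0.31 -0.63] turn [-0.18  0.18 -0.06] target [500. 155. 240.]
shift [0. 0. 0.] turn [ 0.  6. -0.] target [500. 155. 240.]
shift [0.42 0.22 0.94] turn [0. 0. 0.] target [519. 164. 216.]
t 13.0833 F [-0.5  1.1 -0.7] w 53.1 q [-0.68  0.67  0.47  1.62 -0.13  1.24 -1.  ] local [-26.8  -2.2 150.5] [493.3 136.  226.4]
```

```bash
python3 -m crank '[[[0.3,-0.2,-0.5,-0.15,0.4,0],[0,0,0,0,0.9,0],[0,0,0,0,0.9,0],[0,0,0,0,0.9,0],[0,0,0,0,0.9,0],[0,0,0,0,0.9,0],[0,0,0,0,0.8,0],[0,0,0,0,0.3,0],[0,0,0,0,0,0],[0,0,0,0,0,0]]]' 1; python3 t.py L -2 0 120 16, L -2 0 60 16, L -2 0 18.6 16
```

```text
clock: 13.92
eef_pos: [492.0, 142.1, 226.7]
tool_rot: [3.138, -0.264, 0.764]
force: [-0.0, 0.9, -0.3]
width: 53.6
shift [1.02 0.09 0.64] turn [ 0.06  0.15 -0.09] target [519. 164. 216.]
shift [0.68 0.   1.88] turn [0. 0. 0.] target [544. 189. 168.]
shift [ 0.47 -0.    1.3 ] turn [0. 0. 0.] target [562. 206. 134.]
t 13.9167 F [-0.   0.9 -0.3] w 53.6 q [-0.44  0.36  0.26  2.12 -0.48  0.5  -0.61] local [-23.9   3.1 148.8] [492.  142.1 226.7]
```

```bash
python3 -m crank '[[[0.5,0.04,0.3,0.05,0.1,-0.1],[0.4,0.04,0.25,0,0,0],[0,0,0,0,0,0],[0,0,0,0,0,0]]]' 1; python3 t.py L -2 0 120 16, L -2 0 80 16, L -2 0 18.6 16
```

```text
clock: 14.25
eef_pos: [517.3, 161.0, 216.0]
tool_rot: [3.14, -0.269, 0.774]
force: [-0.9, 0.1, -0.9]
width: 53.5
shift [ 0.11 -0.03  0.02] turn [0.01 0.1  0.  ] target [519. 164. 216.]
shift [ 0.46 -0.    1.25] turn [0. 0. 0.] target [536. 181. 184.]
shift [0.7  0.   1.92] turn [0. 0. 0.] target [562. 206. 134.]
t 14.25 F [-0.9  0.1 -0.9] w 53.5 q [-0.45  0.41  0.24  2.06 -0.5   0.49 -0.61] local [ -4.9  -1.  121.7] [517.3 161.  216. ]
```

```bash
python3 -m crank '[[[0.27,-0.03,0.46,0,0.1,0],[0.16,0,0.46,0,0,0],[0.16,0,0.46,0,0,0],[0.16,0,0.44,0,0,0],[0,0,0,0,0,0],[0,0,0,0,0,0]]]' 1; python3 t.py L -2 0 60 16, L -2 0 30 16, L -2 0 18.6 16
python3 - <<'E'
from h import *
p=ctrl.get_image("top");q=ctrl.get_image("scene")
a=p["color"][145:255,120:245];b=q["color"][80:200,315:445]
a=cv2.resize(a,(400,370));b=cv2.resize(b,(400,370))
cv2.imwrite("pics/ins1.png",np.hstack([a,b])[:,:,::-1])
E
```

```text
clock: 14.75
eef_pos: [543.5, 189.3, 166.9]
tool_rot: [3.139, -0.275, 0.778]
force: [-0.1, -0.1, -0.4]
width: 53.8
shift [ 0.01  0.03 -0.03] turn [0.01 0.04 0.05] target [544. 189. 168.]
shift [ 0.34 -0.    0.94] turn [0. 0. 0.] target [557. 201. 143.]
shift [ 0.13 -0.    0.36] turn [0. 0. 0.] target [562. 206. 134.]
t 14.75 F [-0.1 -0.1 -0.4] w 53.8 q [-0.43  0.53  0.17  2.04 -0.57  0.4  -0.58] local [-2.7  0.9 59.4] [543.5 189.3 166.9]
```

View pics/ins1.png

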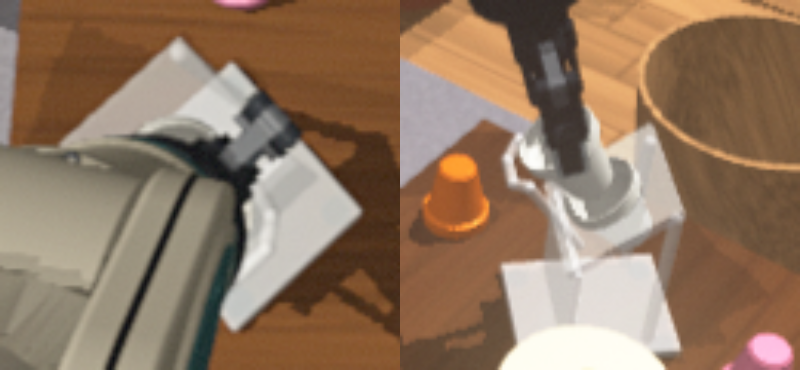

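Picture 5: the held cup is in line above the hanging cup (scene crop ~(590,190)). I insert it.

```bash
python3 -m crank '[[[0.1,0,0.28,0,0,0],[0.11,0,0.31,0,0,0],[0.11,0,0.31,0,0,0],[0.05,0,0.14,0,0,0],[0,0,0,0,0,0]]]' 1; python3 t.py L -2 0 18.6 16
```

```text
clock: 15.27
eef_pos: [559.2, 203.3, 140.3]
tool_rot: [3.137, -0.278, 0.777]
force: [0.5, 0.3, 0.1]
width: 53.8
shift [ 0.05 -0.    0.22] turn [0.04 0.01 0.04] target [562. 206. 134.]
t 15.2667 F [0.5 0.3 0.1] w 53.8 q [-0.42  0.59  0.14  2.01 -0.6   0.35 -0.57] local [-1.2 -0.1 25.5] [559.2 203.3 140.3]
```

```bash
python3 -m crank '[[[0.04,0,0.12,0,0,0],[0.03,0,0.08,0,0,0],[0.01,0,0.04,0,0,0],[0,0,0,0,0,0]]]' 1; python3 t.py L -2 0 18.6 16
```

```text
clock: 15.6
eef_pos: [561.6, 205.2, 134.3]
tool_rot: [3.138, -0.277, 0.776]
force: [0.2, -0.0, -0.1]
width: 53.5
shift [ 0.01 -0.01  0.  ] turn [0.02 0.02 0.03] target [562. 206. 134.]
t 15.6 F [ 0.2 -0.  -0.1] w 53.5 q [-0.42  0.6   0.13  2.01 -0.6   0.34 -0.56] local [-2.3 -0.4 18.9] [561.6 205.2 134.3]
```

```bash
python3 -m crank '[[[0.02,0,0.06,0,0,0],[0.01,0,0.03,0,0,0],[0,0,0,0,0,0]]]' 1; python3 t.py L -2 0 18.6 16
```

```text
clock: 15.85
eef_pos: [561.6, 204.6, 134.2]
tool_rot: [3.139, -0.277, 0.775]
force: [0.3, 0.2, 0.4]
width: 53.6
shift [ 0.03 -0.03  0.  ] turn [0.02 0.02 0.01] target [562. 206. 134.]
t 15.85 F [0.3 0.2 0.4] w 53.6 q [-0.42  0.6   0.13  2.01 -0.6   0.34 -0.56] local [-2.7 -0.8 19. ] [561.6 204.6 134.2]
```

```bash
python3 -m crank '[[[0.04,0,0.1,0,0,0],[0,0,0.05,0,0,0],[0,0,0,0,0,0]]]' 1; python3 t.py L -2 0 18.6 16
```

```text
clock: 16.1
eef_pos: [561.3, 203.6, 133.9]
tool_rot: [3.142, -0.276, 0.773]
force: [-0.4, -0.5, 0.4]
width: 53.6
shift [ 0.06 -0.04  0.  ] turn [ 0.    0.03 -0.01] target [562. 206. 134.]
t 16.1 F [-0.4 -0.5  0.4] w 53.6 q [-0.41  0.6   0.13  2.01 -0.61  0.34 -0.56] local [-3.6 -1.3 19.2] [561.3 203.6 133.9]
```

```bash
python3 -m crank '[[[0,0,0,0,0,0],[0,0,0,0,0,0],[0,0,0,0,0,0],[0,0,0,0,0,0],[0,0,0,0,0,0]]]' -1; python3 t.py L -2 0 18.6 16, L -2 0 130 16, W 500 150 240 16
```

```text
clock: 16.52
eef_pos: [562.2, 204.0, 133.3]
tool_rot: [3.141, -0.277, 0.773]
force: [0.3, 0.1, 1.1]
width: 85.2
shift [ 0.03 -0.05 -0.02] turn [ 0.01  0.02 -0.  ] target [562. 206. 134.]
shift [-1.27  0.   -3.49] turn [0. 0. 0.] target [515. 160. 224.]
shift [-0.42 -0.1  -0.66] turn [0. 0. 0.] target [500. 150. 240.]
t 16.5167 F [0.3 0.1 1.1] w 85.2 q [-0.41  0.6   0.13  2.01 -0.61  0.34 -0.56] local [-3.2 -1.6 18.3] [562.2 204.  133.3]
```

Retreat along the axis and measure the stack.

```bash
python3 -m crank '[[[-0.15,0,-0.42,0,0,0],[-0.3,0,-0.83,0,0,0],[-0.3,0,-0.83,0,0,0],[-0.3,0,-0.83,0,0,0],[-0.25,0,-0.7,0,0,0],[-0.4,0,-0.6,0,0,0],[-0.8,0.5,-0.4,0,-0.3,0],[-0.9,0.8,0,0,-0.9,0],[-0.8,0.9,0,0,-0.9,0],[-0.7,0.9,0,0,-0.9,0],[-0.7,0.9,0,0,-0.9,0],[-0.4,0.5,0,0,-0.9,0]]]' -1
cat > stack.py <<'E'
import sys; from h import *
O=np.array([570.6,214.5,120.4]);psi=np.radians(-135.7);d=np.array([np.cos(psi),np.sin(psi),0]);t=np.radians(36)
zc=d*np.sin(t)+[0,0,np.cos(t)];xc=-d*np.cos(t)+[0,0,np.sin(t)];C=np.c_[xc,np.cross(zc,xc),zc]
ims=[]
for n,(r0,r1,c0,c1) in(("top",(145,255,120,245)),("scene",(80,200,315,445))):
    p=ctrl.get_image(n);L=(pts(p)-O)@C
    m=(abs(L[...,0])<36)&(abs(L[...,1])<36)&(L[...,2]>4)&(L[...,2]<100)&(L[...,0]>-26)|((np.hypot(L[...,0]+2,L[...,1])<31)&(L[...,2]>4)&(L[...,2]<100))
    g=L[m];h,_=np.histogram(g[:,2],np.arange(4,100,4));print(n,"z hist from 4 step4",h.tolist())
    zt=np.percentile(g[:,2],97);r=g[(g[:,2]>zt-5)];print("top z",np.percentile(g[:,2],[90,97,99]).round(1),"rim bb",r[:,:2].min(0).round(1),r[:,:2].max(0).round(1))
    k=np.hypot(r[:,0]+2,r[:,1])>24;A=np.c_[r[k][:,:2],np.ones(k.sum())];
    rr=r[k]; s=np.linalg.lstsq(A,rr[:,2],rcond=None)[0];print("rim plane slope",s[:2].round(3),len(rr))
    ims.append(cv2.resize(p["color"][r0:r1,c0:c1],(400,370)))
cv2.imwrite("pics/"+sys.argv[1],np.hstack(ims)[:,:,::-1])
E
python3 stack.py stack1.png;  python3 t.py W 600 -263 110 -20
```

```text
clock: 17.52
eef_pos: [489.6, -55.0, 250.5]
tool_rot: [-3.139, 0.245, 0.771]
force: [1.0, -0.4, -0.1]
width: 85.4
top z hist from 4 step4 [0, 0, 0, 0, 0, 0, 0, 0, 0, 0, 0, 0, 0, 0, 0, 0, 0, 0, 0, 0, 0, 0, 0]
shift [-1.07  7.48  5.07] turn [-0.01 -0.96  0.  ] target [ 600. -263.  110.]
t 17.5667 F [ 4.4 -0.7  0.7] w 85.5 q [-0.4   0.53  0.51  1.79 -0.07  1.05 -0.68] local [-121.5 -138.1  247.9] [492.4 -54.7 249.5]Traceback (most recent call last):
  File "stack.py", line 9, in <module>
    zt=np.percentile(g[:,2],97);r=g[(g[:,2]>zt-5)];print("top z",np.percentile(g[:,2],[90,97,99]).round(1),"rim bb",r[:,:2].min(0).round(1),r[:,:2].max(0).round(1))
    return _quantile_unchecked(
        a, q, axis, out, overwrite_input, method, keepdims, weights)
    return _ureduce(a,
                    func=_quantile_ureduce_func,
    ...<5 lines>...
                    overwrite_input=overwrite_input,
                    method=method)
    r = func(a, **kwargs)
    result = _quantile(arr,
                       quantiles=q,
    ...<2 lines>...
                       out=out,
                       weights=wgt)
    slices_having_nans = np.isnan(arr[-1, ...])
                                  ~~~^^^^^^^^^
IndexError: index -1 is out of bounds for axis 0 with size 0
```

```bash
sed -i 's/^    g=L\[m\];/    ims.append(cv2.resize(p["color"][r0:r1,c0:c1],(400,370)))\n    if m.sum()<30: print(n,"hidden"); continue\n    g=L[m];/; $!{/^    ims.append(cv2.resize(p\["color"\]\[r0:r1,c0:c1\],(400,370)))$/{}}' stack.py; python3 - <<'E'
s=open('stack.py').read().rstrip().split('\n'); i=[k for k,l in enumerate(s) if 'ims.append' in l][-1]; s.pop(i); open('stack.py','w').write('\n'.join(s)+'\n')
E
python3 stack.py stack1.png
```

```text
top hidden
scene z hist from 4 step4 [66, 87, 74, 45, 91, 71, 90, 29, 0, 0, 0, 0, 0, 0, 0, 0, 0, 0, 0, 0, 0, 0, 0]
top z [31.3 32.4 33. ] rim bb [-32.2 -30.6] [23.3 27.6]
rim plane slope [-0.002 -0.011] 127
```

View pics/stack1.png

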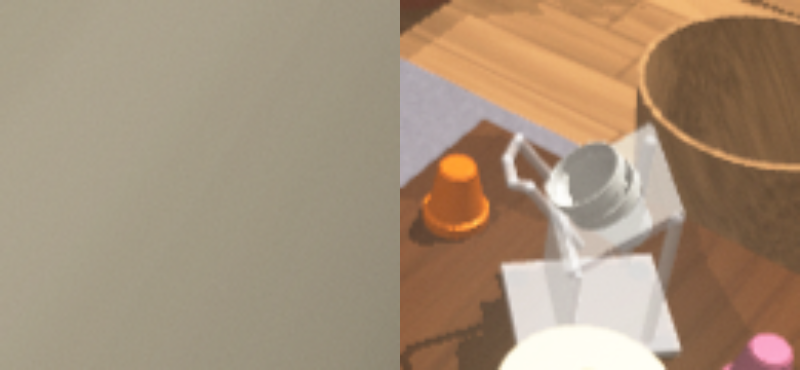

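Picture 6: the first cup sits home (measured rim z 32 mm, centred about (-4.5,-1.5), no tilt). Next is cup B at (600,-263).

```bash
python3 -m crank '[[[-0.05,0.5,0.15,0,-0.3,0],[-0.1,0.95,0.3,0,-0.6,0],[-0.1,0.95,0.35,0,0,0],[-0.1,0.95,0.35,0,0,0],[-0.1,0.95,0.4,0,0,0],[-0.1,0.95,0.5,0,0,0],[-0.1,0.9,0.5,0,0,0],[-0.1,0.6,0.6,0,0,0],[0,0.1,0.4,0,0,0],[0,0,0,0,0,0]]]' -1; python3 t.py W 600 -263 100 -20, W 600 -263 47 -20
```

```text
clock: 18.5
eef_pos: [591.7, -224.7, 149.1]
tool_rot: [-3.119, 0.309, 0.791]
force: [-0.7, 0.9, -0.4]
width: 85.6
shift [-0.18  1.13  1.75] turn [-0.16 -0.38  0.16] target [ 600. -263.  100.]
shift [0.6  0.   1.66] turn [0. 0. 0.] target [ 600. -263.   47.]
t 18.5 F [-0.7  0.9 -0.4] w 85.6 q [-0.06  0.84  0.46  1.49 -0.09  1.04 -0.44] local [-219.1 -329.1  194.7] [ 591.7 -224.7  149.1]
```

```bash
python3 -m crank '[[[-0.15,0.6,0.2,-0.15,-0.35,0.15],[0,0.45,0.4,0,0,0],[0,0,0.5,0,0,0],[0,0,0.4,0,0,0],[0,0,0,0,0,0],[0,0,0,0,0,0]]]' -1; python3 t.py W 600 -263 100 -20, W 600 -263 47 -20
```

```text
clock: 19.0
eef_pos: [599.4, -252.6, 108.6]
tool_rot: [-3.134, 0.335, 0.78]
force: [-0.1, 0.2, -0.3]
width: 85.5
shift [-0.12  0.26  0.35] turn [-0.05 -0.14  0.06] target [ 600. -263.  100.]
shift [0.6  0.   1.66] turn [0. 0. 0.] target [ 600. -263.   47.]
t 19.0 F [-0.1  0.2 -0.3] w 85.5 q [-0.03  0.91  0.47  1.47 -0.09  0.99 -0.44] local [-254.1 -354.4  170.1] [ 599.4 -252.6  108.6]
```

```bash
python3 -m crank '[[[-0.1,0.25,0.2,0,-0.12,0.05],[0,0,0.15,0,0,0],[0.1,0,0.3,0,0,0],[0.15,0,0.4,0,0,0],[0,0,0,0,0,0],[0,0,0,0,0,0]]]' -1; python3 t.py W 600.3 -263 47 -20
```

```text
clock: 19.5
eef_pos: [602.3, -260.7, 76.9]
tool_rot: [-3.138, 0.343, 0.776]
force: [0.2, -0.3, 0.8]
width: 85.5
shift [0.24 0.01 0.97] turn [-0.02 -0.06  0.03] target [ 600. -263.   47.]
t 19.5 F [ 0.2 -0.3  0.8] w 85.5 q [-0.02  0.96  0.46  1.46 -0.09  0.95 -0.45] local [-275.7 -362.2  146.6] [ 602.3 -260.7   76.9]
```

```bash
python3 -m crank '[[[0.06,0,0.3,0,-0.05,0],[0.08,0,0.3,0,0,0],[0.08,0,0.25,0,0,0],[0.02,0,0.08,0,0,0],[0,0,0,0,0,0],[0,0,0,0,0,0]]]' -1; python3 t.py W 600.3 -263 47 -20
```

```text
clock: 20.0
eef_pos: [599.5, -262.1, 44.0]
tool_rot: [-3.136, 0.35, 0.777]
force: [-0.5, -0.2, 0.6]
width: 85.5
shift [-0.04  0.04 -0.09] turn [-0.04  0.01  0.03] target [ 600. -263.   47.]
t 20.0 F [-0.5 -0.2  0.6] w 85.5 q [-0.02  1.01  0.45  1.47 -0.1   0.9  -0.45] local [-297.5 -361.3  121.7] [ 599.5 -262.1   44. ]
```

```bash
python3 -m crank '[[[-0.04,0.03,-0.13,0,0,0],[0,0,0,0,0,0],[0,0,0,0,0,0],[0,0,0,0,0,0],[0,0,0,0,0,0],[0,0,0,0,0,0],[0,0,0,0,0,0]]]' 1; python3 t.py W 600.3 -263 47 -20, W 600 -263 235 -20
```

```text
clock: 20.58
eef_pos: [601.9, -263.3, 51.0]
tool_rot: [-3.14, 0.348, 0.776]
force: [0.4, -0.8, -0.2]
width: 52.6
shift [ 0.02 -0.04  0.14] turn [-0.01 -0.01  0.02] target [ 600. -263.   47.]
shift [-2.15 -0.01 -5.89] turn [0. 0. 0.] target [ 600. -263.  235.]
t 20.5833 F [ 0.4 -0.8 -0.2] w 52.6 q [-0.02  1.    0.45  1.47 -0.1   0.91 -0.45] local [-292.6 -363.8  126.9] [ 601.9 -263.3   51. ]
```

```bash
python3 -m crank '[[[-0.11,0,-0.3,0,0,0],[-0.21,0,-0.6,0,0,0],[-0.35,0,-0.98,0,0,0],[-0.35,0,-0.98,0,0,0],[-0.35,0,-0.98,0,0,0],[-0.35,0,-0.98,0,0,0],[-0.28,0,-0.8,0,0,0],[-0.1,0,-0.2,0,0,0],[0,0,0,0,0,0]]]' 1; python3 t.py W 490 -20 250 -20, W 490 145 250 -20,  W 490 145 250 16, L -3 0 140 16
```

```text
clock: 21.33
eef_pos: [600.3, -263.4, 247.4]
tool_rot: [-3.136, 0.35, 0.776]
force: [0.0, -0.4, 0.2]
width: 52.6
shift [ 2.84 -8.37 -1.09] turn [-0.04  0.01  0.02] target [490. -20. 250.]
shift [ 3.61 -3.94 -1.31] turn [0. 0. 0.] target [490. 145. 250.]
shift [0. 0. 0.] turn [ 0.  6. -0.] target [490. 145. 250.]
shift [0.52 0.22 0.78] turn [0. 0. 0.] target [510. 155. 232.]
t 21.3333 F [ 0.  -0.4  0.2] w 52.6 q [-0.04  0.78  0.51  1.34 -0.04  1.25 -0.41] local [-178.2 -362.7  286.4] [ 600.3 -263.4  247.4]
```

```bash
python3 -m crank '[[[0.17,-0.5,-0.08,0,0,0],[0.33,-0.95,-0.13,0,0,0],[0.33,-0.95,-0.13,0,0,0],[0.33,-0.95,-0.13,0,0,0],[0.33,-0.95,-0.13,0,0,0],[0.33,-0.95,-0.13,0,0,0],[0.33,-0.95,-0.13,0,0,0],[0.33,-0.95,-0.13,0,0,0],[0.5,-0.95,-0.2,0,0,0],[0.9,-0.95,-0.3,0,0,0],[0.9,-0.95,-0.3,0,0,0],[0.9,-0.95,-0.3,0,0,0]]]' 1; python3 t.py W 490 145 250 -20,  W 490 145 250 16, L -3 0 140 16
```

```text
clock: 22.33
eef_pos: [486.5, 101.1, 237.5]
tool_rot: [-3.13, 0.372, 0.756]
force: [0.6, 0.5, -0.4]
width: 52.3
shift [ 0.86 -0.99 -0.77] turn [-0.17  0.22 -0.16] target [490. 145. 250.]
shift [0. 0. 0.] turn [ 0.  6. -0.] target [490. 145. 250.]
shift [0.52 0.22 0.78] turn [0. 0. 0.] target [510. 155. 232.]
t 22.3333 F [ 0.6  0.5 -0.4] w 52.3 q [-0.66  0.64  0.5   1.66 -0.11  1.24 -0.96] local [-43.9 -22.4 176.7] [486.5 101.1 237.5]
```

```bash
python3 -m crank '[[[0.7,-0.8,-0.6,-0.1,0.3,-0.1],[0.1,-0.1,-0.1,0,0.9,0],[0,0,0,0,0.9,0],[0,0,0,0,0.9,0],[0,0,0,0,0.9,0],[0,0,0,0,0.9,0],[0,0,0,0,0.9,0],[0,0,0,0,0.3,0],[0,0,0,0,0,0],[0,0,0,0,0,0]]]' 1; python3 t.py L -3 0 130 16, L -3 0 80 16, L -3 0 41 16
```

```text
clock: 23.17
eef_pos: [479.2, 158.9, 234.9]
tool_rot: [-3.126, -0.266, 0.784]
force: [0.4, 0.8, -0.4]
width: 52.8
shift [0.71 0.82 0.57] turn [-0.18  0.13  0.1 ] target [514. 159. 224.]
shift [0.57 0.   1.57] turn [0. 0. 0.] target [535. 180. 183.]
shift [ 0.44 -0.    1.22] turn [0. 0. 0.] target [552. 196. 152.]
t 23.1667 F [ 0.4  0.8 -0.4] w 52.8 q [-0.49  0.34  0.27  2.12 -0.49  0.53 -0.61] local [-17.   24.  153.9] [479.2 158.9 234.9]
```

```bash
python3 -m crank '[[[0.35,0.4,0.2,-0.15,0.1,0.1],[0.3,0.4,0.2,0,0,0],[0.1,0,0.2,0,0,0],[0,0,0,0,0,0],[0,0,0,0,0,0]]]' 1; python3 t.py L -3 0 90 16, L -3 0 41 16
```

```text
clock: 23.58
eef_pos: [519.1, 163.0, 220.2]
tool_rot: [-3.141, -0.272, 0.775]
force: [0.3, -0.5, -0.9]
width: 52.3
shift [ 0.3  -0.03  1.08] turn [-0.01  0.07  0.02] target [531. 176. 191.]
shift [ 0.56 -0.    1.53] turn [0. 0. 0.] target [552. 196. 152.]
t 23.5833 F [ 0.3 -0.5 -0.9] w 52.3 q [-0.46  0.41  0.26  2.05 -0.52  0.51 -0.6 ] local [ -0.3  -0.9 123.5] [519.1 163.  220.2]
```

```bash
python3 -m crank '[[[0.05,-0.03,0.3,0,0.05,0],[0.12,0,0.45,0,0,0],[0.12,0,0.35,0,0,0],[0.05,0,0.15,0,0,0],[0,0,0,0,0,0]]]' 1; python3 t.py L -3 0 80 16, L -3 0 41 16
```

```text
clock: 24.0
eef_pos: [532.4, 180.9, 184.4]
tool_rot: [-3.14, -0.275, 0.779]
force: [0.9, 0.9, -0.0]
width: 52.6
shift [0.03 0.09 0.05] turn [-0.03  0.04  0.05] target [535. 180. 183.]
shift [ 0.44 -0.    1.22] turn [0. 0. 0.] target [552. 196. 152.]
t 24.0 F [ 0.9  0.9 -0. ] w 52.6 q [-0.44  0.49  0.21  2.05 -0.57  0.43 -0.56] local [-3.5  2.6 81.6] [532.4 180.9 184.4]
```

```bash
python3 -m crank '[[[0.05,0.06,0.15,0,0,0],[0.11,0,0.3,0,0,0],[0.11,0,0.3,0,0,0],[0.1,0,0.28,0,0,0],[0.03,0,0.1,0,0,0],[0,0,0,0,0,0]]]' 1; python3 t.py L -3 0 41 16
```

```text
clock: 24.5
eef_pos: [550.2, 195.8, 152.7]
tool_rot: [-3.141, -0.276, 0.779]
force: [0.4, 0.1, -0.4]
width: 52.2
shift [0.03 0.03 0.04] turn [-0.02  0.03  0.05] target [552. 196. 152.]
t 24.5 F [ 0.4  0.1 -0.4] w 52.2 q [-0.43  0.56  0.16  2.03 -0.61  0.38 -0.54] local [-3.4  0.8 42.4] [550.2 195.8 152.7]
```

```bash
python3 -m crank '[[[0.03,0.02,0.07,0,0,0],[0.02,0,0.05,0,0,0],[0.01,0,0.05,0,0,0],[0,0,0,0,0,0]]]' 1; python3 t.py L -3 0 41 16
```

```text
clock: 24.83
eef_pos: [551.6, 195.8, 150.7]
tool_rot: [-3.139, -0.276, 0.777]
force: [0.0, 0.2, -0.3]
width: 52.5
shift [ 0.02 -0.   -0.03] turn [-0.04  0.03  0.04] target [552. 196. 152.]
t 24.8333 F [ 0.   0.2 -0.3] w 52.5 q [-0.42  0.56  0.16  2.02 -0.61  0.38 -0.54] local [-3.8 -0.1 40.2] [551.6 195.8 150.7]
```

```bash
python3 -m crank '[[[0.03,0,0.09,0,0,0],[0.02,0,0.07,0,0,0],[0,0,0,0,0,0],[0,0,0,0,0,0]]]' 1; python3 t.py L -3 0 41 16;  python3 -m crank '[[[0,0,0,0,0,0],[0,0,0,0,0,0],[0,0,0,0,0,0],[0,0,0,0,0,0],[0,0,0,0,0,0]]]' -1; python3 t.py L -3 0 41 16
```

```text
clock: 25.17
eef_pos: [552.4, 195.0, 151.4]
tool_rot: [-3.138, -0.278, 0.775]
force: [1.1, 0.5, 0.1]
width: 52.6
shift [ 0.01 -0.04 -0.01] turn [-0.04  0.01  0.02] target [552. 196. 152.]
t 25.1667 F [1.1 0.5 0.1] w 52.6 q [-0.42  0.56  0.16  2.02 -0.61  0.38 -0.54] local [-3.3 -1.3 40.8] [552.4 195.  151.4]
clock: 25.58
eef_pos: [553.1, 195.3, 150.8]
tool_rot: [-3.138, -0.278, 0.775]
force: [-1.0, -0.0, -0.5]
width: 85.2
shift [-0.01 -0.05 -0.04] turn [-0.04  0.01  0.02] target [552. 196. 152.]
t 25.5833 F [-1.  -0.  -0.5] w 85.2 q [-0.42  0.57  0.16  2.02 -0.61  0.38 -0.54] local [-3.1 -1.5 39.8] [553.1 195.3 150.8]
```

```bash
python3 -m crank '[[[-0.15,0,-0.42,0,0,0],[-0.3,0,-0.83,0,0,0],[-0.3,0,-0.83,0,0,0],[-0.3,0,-0.83,0,0,0],[-0.25,0,-0.7,0,0,0],[-0.4,0,-0.6,0,0,0],[-0.8,0.5,-0.2,0,-0.3,0],[-0.9,0.8,0.1,0,-0.9,0],[-0.8,0.9,0.2,0,-0.9,0],[-0.7,0.9,0.2,0,-0.9,0],[-0.7,0.9,0.2,0,-0.9,0],[-0.4,0.5,0.1,0,-0.9,0]]]' -1; python3 stack.py stack2.png;  python3 t.py W 607.5 -188.3 150 -20
```

```text
clock: 26.58
eef_pos: [484.8, -62.1, 237.9]
tool_rot: [-3.136, 0.24, 0.776]
force: [0.4, -0.3, -0.7]
width: 85.3
top hidden
scene z hist from 4 step4 [40, 70, 30, 20, 46, 76, 90, 77, 58, 80, 77, 72, 40, 0, 0, 0, 0, 0, 0, 0, 0, 0, 0]
top z [50.  52.4 53.1] rim bb [-32.3 -29.5] [21.1 27.8]
rim plane slope [ 0.01 -0.01] 97
shift [0.51 5.91 2.8 ] turn [-0.04 -1.06  0.06] target [ 608. -188.  150.]
t 26.6833 F [-0.2  0.9 -0.1] w 85.5 q [-0.39  0.53  0.52  1.82 -0.09  1.01 -0.65] local [-134.9 -137.1  241.1] [486.8 -58.9 236.2]
```

View pics/stack2.png

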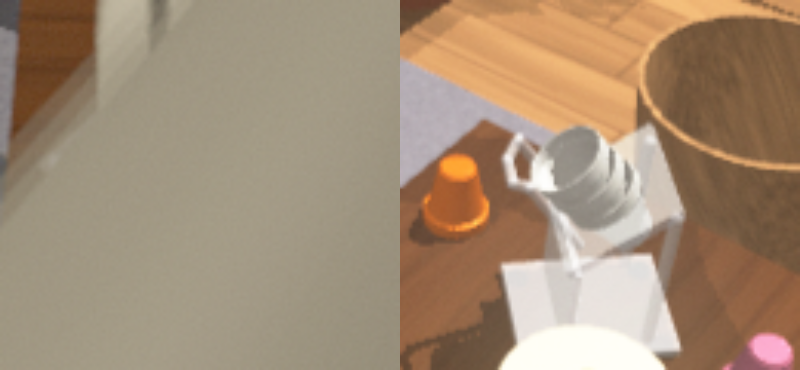

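Picture 7: the second cup is home (rim z 52 mm, in line). Last one: cup A at (607.5,-188.3).

```bash
python3 -m crank '[[[0,0.5,0.1,0,-0.4,0],[0,0.9,0.2,0,-0.6,0],[0.05,0.95,0.3,0,0,0],[0.05,0.95,0.35,0,0,0],[0.1,0.95,0.4,0,0,0],[0.1,0.8,0.4,0,0,0],[0.1,0.4,0.3,0,0,0],[0,0,0,0,0,0],[0,0,0,0,0,0]]]' -1; python3 t.py W 607.5 -188.3 100 -20, W 607.5 -188.3 47 -20
```

```text
clock: 27.43
eef_pos: [593.9, -175.1, 172.8]
tool_rot: [-3.124, 0.328, 0.787]
force: [-0.1, 0.8, -0.6]
width: 85.1
shift [0.79 0.67 2.28] turn [-0.12 -0.2   0.13] target [ 608. -188.  100.]
shift [0.6  0.   1.66] turn [0. 0. 0.] target [ 608. -188.   47.]
t 27.4333 F [-0.1  0.8 -0.6] w 85.1 q [-0.16  0.81  0.49  1.49 -0.09  1.1  -0.51] local [-175.8 -295.1  192.5] [ 593.9 -175.1  172.8]
```

```bash
python3 -m crank '[[[0.2,0.4,0.5,-0.1,-0.2,0.1],[0.2,0.25,0.6,0,0,0],[0.2,0,0.6,0,0,0],[0.15,0,0.4,0,0,0],[0,0,0,0,0,0],[0,0,0,0,0,0]]]' -1; python3 t.py W 607.5 -188.3 80 -20, W 607.5 -188.3 47 -20
```

```text
clock: 27.93
eef_pos: [605.8, -181.3, 106.3]
tool_rot: [-3.134, 0.341, 0.781]
force: [1.0, -0.1, 0.6]
width: 85.3
shift [0.18 0.21 0.87] turn [-0.04 -0.07  0.07] target [ 608. -188.   80.]
shift [0.38 0.   1.03] turn [0. 0. 0.] target [ 608. -188.   47.]
t 27.9333 F [ 1.  -0.1  0.6] w 85.3 q [-0.15  0.91  0.48  1.49 -0.11  1.01 -0.52] local [-211.6 -307.9  136.3] [ 605.8 -181.3  106.3]
```

```bash
python3 -m crank '[[[0.04,0.18,0.25,0,-0.07,0.06],[0.1,0,0.35,0,0,0],[0.1,0,0.3,0,0,0],[0.05,0,0.15,0,0,0],[0,0,0,0,0,0],[0,0,0,0,0,0]]]' -1; python3 t.py W 607.5 -188.3 47 -20
```

```text
clock: 28.43
eef_pos: [608.7, -186.7, 72.8]
tool_rot: [-3.139, 0.347, 0.774]
force: [0.8, 0.2, 0.1]
width: 85.5
shift [0.23 0.01 0.83] turn [-0.02 -0.02  0.01] target [ 608. -188.   47.]
t 28.4333 F [0.8 0.2 0.1] w 85.5 q [-0.14  0.96  0.47  1.49 -0.12  0.96 -0.53] local [-232.6 -313.7  110.1] [ 608.7 -186.7   72.8]
```

```bash
python3 -m crank '[[[0.07,0,0.3,0,0,0],[0.08,0,0.28,0,0,0],[0.07,0,0.18,0,0,0],[0.01,0,0.04,0,0,0],[0,0,0,0,0,0],[0,0,0,0,0,0]]]' -1; python3 t.py W 607.5 -188.3 47 -20
```

```text
clock: 28.93
eef_pos: [607.3, -188.2, 45.3]
tool_rot: [-3.139, 0.347, 0.774]
force: [0.1, 0.1, -0.3]
width: 85.5
shift [-0.02  0.01 -0.05] turn [-0.02 -0.02  0.  ] target [ 608. -188.   47.]
t 28.9333 F [ 0.1  0.1 -0.3] w 85.5 q [-0.13  1.    0.46  1.5  -0.13  0.91 -0.53] local [-250.4 -313.8   89.1] [ 607.3 -188.2   45.3]
```

```bash
python3 -m crank '[[[0,0,-0.08,0,0,0],[0,0,0,0,0,0],[0,0,0,0,0,0],[0,0,0,0,0,0],[0,0,0,0,0,0],[0,0,0,0,0,0],[0,0,0,0,0,0]]]' 1; python3 t.py W 607.5 -188.3 47 -20, W 607 -188 250 -20
```

```text
clock: 29.52
eef_pos: [609.3, -187.7, 49.8]
tool_rot: [3.141, 0.345, 0.773]
force: [0.3, 0.1, -0.7]
width: 52.6
shift [-0.02 -0.03  0.11] turn [ 0.   -0.04 -0.  ] target [ 608. -188.   47.]
shift [-2.32 -0.02 -6.36] turn [0. 0. 0.] target [ 607. -188.  250.]
t 29.5167 F [ 0.3  0.1 -0.7] w 52.6 q [-0.13  0.99  0.46  1.5  -0.13  0.92 -0.53] local [-246.3 -314.9   91.7] [ 609.3 -187.7   49.8]
```

```bash
python3 -m crank '[[[-0.11,0,-0.3,0,0,0],[-0.21,0,-0.6,0,0,0],[-0.35,0,-0.98,0,0,0],[-0.35,0,-0.98,0,0,0],[-0.35,0,-0.98,0,0,0],[-0.35,0,-0.98,0,0,0],[-0.3,0,-0.9,0,0,0],[-0.15,0,-0.4,0,0,0],[0,0,0,0,0,0]]]' 1; python3 t.py W 490 -40 265 -20, W 485 140 265 -20,  W 485 140 265 16, L -3.5 0 150 16
```

```text
clock: 30.27
eef_pos: [607.8, -187.6, 256.2]
tool_rot: [-3.138, 0.348, 0.772]
force: [-1.1, -0.2, 0.3]
width: 52.2
shift [ 0.48 -6.27 -0.47] turn [-0.03 -0.01 -0.01] target [490. -40. 265.]
shift [ 3.83 -4.41 -1.39] turn [0. 0. 0.] target [485. 140. 265.]
shift [0. 0. 0.] turn [ 0.  6. -0.] target [485. 140. 265.]
shift [0.48 0.22 1.02] turn [0. 0. 0.] target [505. 151. 240.]
t 30.2667 F [-1.1 -0.2  0.3] w 52.2 q [-0.16  0.76  0.53  1.36 -0.06  1.28 -0.5 ] local [-125.8 -313.8  259.3] [ 607.8 -187.6  256.2]
```

```bash
python3 -m crank '[[[0.04,-0.5,-0.04,0,0,0],[0.08,-0.97,-0.08,0,0,0],[0.08,-0.97,-0.08,0,0,0],[0.08,-0.97,-0.08,0,0,0],[0.08,-0.97,-0.08,0,0,0],[0.08,-0.97,-0.08,0,0,0],[0.4,-0.97,-0.2,0,0,0],[0.85,-0.97,-0.33,0,0,0],[0.85,-0.97,-0.33,0,0,0],[0.85,-0.97,-0.33,0,0,0],[0.7,-0.8,-0.3,0,0,0],[0.2,-0.2,-0.1,0,0,0]]]' 1; python3 t.py W 485 140 265 -20,  W 485 140 265 16, L -3.5 0 150 16
```

```text
clock: 31.27
eef_pos: [483.6, 138.5, 264.4]
tool_rot: [-3.135, 0.358, 0.76]
force: [1.1, 1.2, -0.2]
width: 52.4
shift [ 0.06 -0.   -0.04] turn [-0.11  0.08 -0.12] target [485. 140. 265.]
shift [0. 0. 0.] turn [ 0.  6. -0.] target [485. 140. 265.]
shift [0.48 0.22 1.02] turn [0. 0. 0.] target [505. 151. 240.]
t 31.2667 F [ 1.1  1.2 -0.2] w 52.4 q [-0.72  0.61  0.51  1.62 -0.12  1.3  -1.  ] local [ -8.7   6.4 184.3] [483.6 138.5 264.4]
```

```bash
python3 -m crank '[[[0,0,0,-0.1,0.4,-0.1],[0,0,0,0,0.9,0],[0,0,0,0,0.9,0],[0,0,0,0,0.9,0],[0,0,0,0,0.9,0],[0,0,0,0,0.9,0],[0,0,0,0,0.8,0],[0,0,0,0,0.2,0],[0,0,0,0,0,0],[0,0,0,0,0,0]]]' 1; python3 t.py L -3.5 0 130 16, L -3.5 0 100 16, L -3.5 0 60 16
```

```text
clock: 32.1
eef_pos: [477.4, 141.4, 256.5]
tool_rot: [3.141, -0.274, 0.781]
force: [0.6, 0.7, -0.3]
width: 52.6
shift [0.93 0.43 1.4 ] turn [-0.01  0.05  0.07] target [514. 159. 224.]
shift [ 0.34 -0.    0.94] turn [0. 0. 0.] target [527. 171. 199.]
shift [0.46 0.   1.25] turn [0. 0. 0.] target [543. 188. 167.]
t 32.1 F [ 0.6  0.7 -0.3] w 52.6 q [-0.51  0.29  0.33  2.12 -0.47  0.56 -0.61] local [-15.3  12.8 179.3] [477.4 141.4 256.5]
```

```bash
python3 -m crank '[[[0.35,0.2,0.4,0,0.05,0.05],[0.3,0.2,0.4,0,0,0],[0.2,0,0.35,0,0,0],[0,0,0,0,0,0],[0,0,0,0,0,0]]]' 1; python3 t.py L -3.5 0 100 16, L -3.5 0 60 16
```

```text
clock: 32.52
eef_pos: [511.9, 158.2, 228.0]
tool_rot: [-3.141, -0.275, 0.777]
force: [-0.5, 0.1, 0.1]
width: 52.5
shift [0.37 0.02 1.1 ] turn [-0.01  0.04  0.04] target [527. 171. 199.]
shift [0.46 0.   1.25] turn [0. 0. 0.] target [543. 188. 167.]
t 32.5167 F [-0.5  0.1  0.1] w 52.5 q [-0.48  0.39  0.3   2.07 -0.53  0.52 -0.57] local [ -2.6   0.7 134.9] [511.9 158.2 228. ]
```

```bash
python3 -m crank '[[[0.1,0.02,0.3,0,0,0],[0.12,0,0.4,0,0,0],[0.12,0,0.33,0,0,0],[0.03,0,0.08,0,0,0],[0,0,0,0,0,0]]]' 1; python3 t.py L -3.5 0 100 16, L -3.5 0 60 16
```

```text
clock: 32.93
eef_pos: [526.5, 174.0, 195.7]
tool_rot: [-3.14, -0.274, 0.78]
force: [-0.6, -0.1, 0.2]
width: 52.5
shift [-0.03  0.06 -0.13] turn [-0.03  0.05  0.06] target [527. 171. 199.]
shift [0.46 0.   1.25] turn [0. 0. 0.] target [543. 188. 167.]
t 32.9333 F [-0.6 -0.1  0.2] w 52.5 q [-0.47  0.46  0.25  2.06 -0.58  0.46 -0.54] local [-4.1  1.8 96.1] [526.5 174.  195.7]
```

```bash
python3 -m crank '[[[0.1,0.05,0.25,0,0,0],[0.11,0,0.3,0,0,0],[0.11,0,0.3,0,0,0],[0.08,0,0.2,0,0,0],[0.02,0,0.06,0,0,0],[0,0,0,0,0,0]]]' 1; python3 t.py L -3.5 0 60 16
```

```text
clock: 33.43
eef_pos: [544.1, 187.2, 165.6]
tool_rot: [-3.14, -0.274, 0.777]
force: [-5.2, -0.6, 9.4]
width: 52.7
shift [ 0.01 -0.03 -0.04] turn [-0.02  0.05  0.04] target [543. 188. 167.]
t 33.4333 F [-5.2 -0.6  9.4] w 52.7 q [-0.45  0.53  0.21  2.03 -0.62  0.41 -0.52] local [-4.2 -1.  58.9] [544.1 187.2 165.6]
```

Contact at 59 mm (home is about 59.8), with about 10 N along the axis. I release.

```bash
python3 -m crank '[[[0,0,0,0,0,0],[0,0,0,0,0,0],[0,0,0,0,0,0],[0,0,0,0,0,0],[0,0,0,0,0,0],[0,0,0,0,0,0]]]' -1;  python3 -m crank '[[[-0.15,0,-0.42,0,0,0],[-0.3,0,-0.83,0,0,0],[-0.3,0,-0.83,0,0,0],[-0.3,0,-0.83,0,0,0],[-0.25,0,-0.7,0,0,0],[-0.4,0,-0.6,0,0,0],[-0.8,0.5,-0.2,0,-0.3,0],[-0.9,0.8,0.1,0,-0.9,0],[-0.8,0.9,0.2,0,-0.9,0],[-0.7,0.9,0.2,0,-0.9,0],[-0.7,0.9,0.2,0,-0.9,0],[-0.4,0.5,0.1,0,-0.9,0]]]' -1; python3 stack.py stack3.png
```

```text
clock: 33.93
eef_pos: [544.7, 187.5, 165.0]
tool_rot: [-3.14, -0.274, 0.777]
force: [-0.1, 0.0, 0.7]
width: 85.5
clock: 34.93
eef_pos: [477.0, -69.9, 254.3]
tool_rot: [-3.139, 0.242, 0.776]
force: [0.5, -0.5, -0.3]
width: 85.3
top hidden
scene z hist from 4 step4 [48, 54, 42, 11, 31, 40, 62, 45, 18, 47, 65, 98, 80, 52, 69, 71, 70, 35, 0, 0, 0, 0, 0]
top z [68.5 72.3 73.4] rim bb [-26.7 -30. ] [18.4 27.4]
rim plane slope [ 0.066 -0.008] 68
```

View pics/stack3.png

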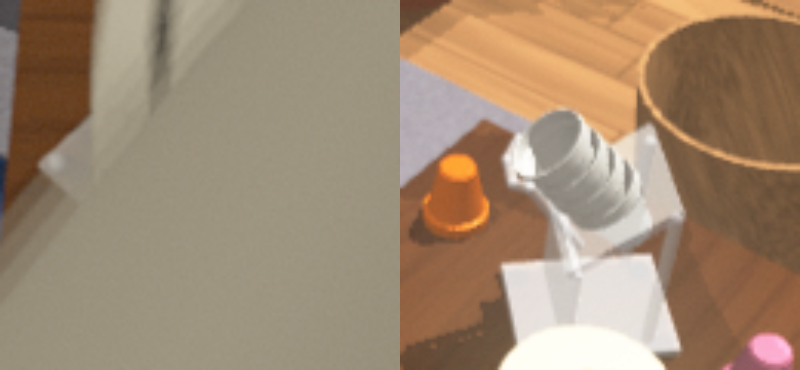

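Picture 8: three cups are nested. I move the arm clear to get the top view and fit the rim's position and lean.

```bash
python3 -m crank '[[[-0.6,0.6,0,0,0,0],[-0.7,0.9,0,0,0,0],[-0.7,0.9,0,0,0,0],[-0.7,0.9,0,0,0,0],[-0.5,0.6,0,0,0,0],[0,0,0,0,0,0],[0,0,0,0,0,0]]]' -1
cat > fit.py <<'E'
import sys; from h import *
from scipy.optimize import least_squares
exec(open("stack.py").read().split("ims=[]")[0].split("\n",1)[1])
for n in("top","scene"):
    p=ctrl.get_image(n);L=(pts(p)-O)@C;w=p["color"].astype(int)
    m=(L[...,2]>14)&(L[...,2]<90)&(abs(L[...,1])<34)&(L[...,0]>-42)&(L[...,0]<34)
    g=L[m]
    if len(g)<50: print(n,"hidden");continue
    # visible band sides and tapers: fit each rim band cylinder radius 28
    for k in(32,52,72):
        b=g[(g[:,2]>k-10)&(g[:,2]<k-1)&(np.hypot(g[:,0]+6,g[:,1])>24)&(g[:,0]>-24)]
        if len(b)<10: continue
        f=least_squares(lambda v:np.clip(abs(np.hypot(b[:,0]-v[0],b[:,1]-v[1])-27)-1,0,None),[-6,0],loss="soft_l1").x
        print(n,"band",k,"centre",f.round(1),len(b),"x max",np.percentile(b[:,0],98).round(1))
    r=g[(g[:,2]>68)&(np.hypot(g[:,0]+8,g[:,1])<31)];s=np.linalg.lstsq(np.c_[r[:,:2],np.ones(len(r))],r[:,2],rcond=None)[0];print("rim plane",s.round(3),len(r))
    X=pts(p);z=X[...,2]
    for nm,lo,hi,x0,x1,y0,y1 in(("bottle",85,100,490,570,-230,-130),("lamp",215,245,600,780,-100,60),("teacup",52,64,360,480,-70,60),("tray cups",54,70,570,650,-300,-150)):
        q=X[(z>lo)&(z<hi)&(X[...,0]>x0)&(X[...,0]<x1)&(X[...,1]>y0)&(X[...,1]<y1)]
        P=dict(np.load(n+"0.npz"));Y=pts(P);zz=Y[...,2];q0=Y[(zz>lo)&(zz<hi)&(Y[...,0]>x0)&(Y[...,0]<x1)&(Y[...,1]>y0)&(Y[...,1]<y1)]
        print(nm,len(q),q.mean(0).round(1) if len(q) else "-","before",len(q0),q0.mean(0).round(1) if len(q0) else "-")
E
python3 fit.py
```

```text
clock: 35.62
eef_pos: [492.5, -212.0, 276.8]
tool_rot: [-3.133, 0.222, 0.788]
force: [-0.2, 0.3, -0.5]
width: 85.2
top band 32 centre [-4.4 -0.4] 65 x max 23.5
top band 52 centre [-5.6 -0.3] 71 x max 21.9
top band 72 centre [-7.4 -0.3] 116 x max 19.0
rim plane [ 3.5000e-02 -4.0000e-03  7.1537e+01] 200
bottle 393 [ 530.7 -180.7   93.8] before 401 [ 530.6 -180.5   93.8]
lamp 2867 [689.2 -23.4 225.2] before 2873 [689.1 -23.5 225.1]
teacup 316 [430.5  -9.7  58.6] before 314 [430.1  -9.9  58.5]
tray cups 0 - before 339 [ 604.6 -227.4   59.9]
scene band 32 centre [-5.1 -0.9] 77 x max 22.2
scene band 52 centre [-7.1 -1. ] 78 x max 20.7
scene band 72 centre [-9.2 -0.8] 117 x max 18.1
rim plane [ 1.8000e-02 -1.0000e-02  7.0895e+01] 129
bottle 401 [ 533.4 -183.8   93.3] before 395 [ 533.5 -183.7   93.4]
lamp 2426 [695.1 -29.4 224.6] before 2417 [695.  -29.3 224.7]
teacup 290 [433.5  -9.9  57.4] before 297 [433.   -9.9  57.2]
tray cups 0 - before 464 [ 604.  -227.4   59.6]
```

```bash
python3 -c "
from cell import ctrl
print(ctrl.finish_job())"
```

```text
the job is handed in; nothing more can be done
None
```

I nested all three white cups one by one in the dispenser's cup, released them, and handed the job in at about 36 s. The hand-in reported no verdict.

- **Stack:** the last depth check put the rims of the three cups at about 32, 52 and 71 to 72 mm above the plate, so each one is pushed home.
- **Alignment:** the rim bands sit about 4 to 5, 6 to 7 and 7 to 9 mm to the low side. The two cameras differ by up to 2 mm on this, and all values are inside the 12 mm limit. The stack leans at most about 0.07 rad against the 0.2 allowed.
- **Other items:** bottle, teacup and lamp measured within 1 mm of where they started. The tweezers were never approached, but I did not measure them again. I also did not directly re-measure the cup hanging in the collar. The rim heights above it match its being in place.
- **What went wrong on the way:** my first grip on the first cup ran joint 6 to its 0.23 rad limit at full tilt. I put that cup back on the tray and regripped it leaning 20°, then used that grip for all three cups. At the first two insertions the force sensor showed almost nothing, so I confirmed those by stopped motion and pictures. The third pressed at about 10 N.

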